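# Load a sample vial into the turbidity meter

## Robot

A 6-joint arm with a two-finger parallel gripper is mounted at the origin on the work surface; the furniture and walls round the work are solid. World frame = base frame: x ahead of the robot, y to its left, z up, the work surface at z = 0. Lengths are in m, angles in rad, forces in N, time in s.
With the tool pointing down it reaches from about 0.35 to 0.975 m from the base axis. Payload 4.9 kg.
Tool frame: the origin (TCP) lies on the mounting face of the last link; the fingertips stand 173 mm ahead of it and the grasp point (between the pads) lies 155 mm ahead of it (tcp_to_grasp is the distance from the TCP to the grasp point, in m); z points along the fingers, y is the line along which they close (so a half turn about z gives the same grasp; the last joint's range is limited). The gripper opens to 85 mm and grips with 20 to 120 N. Pads are 22 mm wide; open, the fingers measure 114 mm over their backs; the gripper's body (76 mm by 85 mm) begins 54 mm behind the grasp point. The pads swing forward as they close: fully open they stand 13 mm farther back than shut.
Start: joints at [1.184, 0.053, 1.613, -0, 1.476, -0.119], TCP at [0.165, 0.603, 0.405] pointing down, gripper open.
Joint ranges: [-3.01, 3.01], [-1.01, 2.22], [0.06, 2.58], [-1.02, 4.17], [0.09, 2.62], [-3.14, 3.14]. Speed limits (rad/s): [2.57, 2.57, 3.14, 3.14, 3.14, 3.14].

## Interface

Orientations are given as a rotation vector (axis times angle).
In Python, from station import get_obs, get_image, calibration, finish_job, tcp_to_grasp gives the robot as it stands. The module is installed in compiled form; this text tells all that it offers.
- The arm moves only by the tool arm_command, never from a script. Its argument "plan" is a list that holds one entry, the list of rows, each a list of 6 numbers: the shift along the tool's x, y, z in cm, then the turn, a rotation vector about the tool's x, y, z in rad. A call has 1 to 12 rows; each row is the pose to reach, as a shift and turn from the pose commanded when the call began, along the tool's axes at that moment; what a row does not reach only later rows make up. A row lasts 1/12 s, in which the tool goes at most 41.7 mm and 7.16 degrees, less where a joint would pass 70% of its speed; a pose out of reach is approached as far as the arm can. A call with a gripper value outside its range is refused whole. "gripper" is the closure, from -1 (fully open) to 1 (shut), set as the call begins (left out, the last holds). The fingers move at their own pace and stop on an object; "force" is the grip in N (left out, the last holds). Time passes only in rows, so rows that repeat a pose let the fingers close. It gives the time, the measured TCP pose, the force, the opening and the grip force at its end, in the units of the state.
- get_obs(): the state, without advancing time (a new reading comes with each control period).
- get_image(name): name is "side" or "top" or "wrist"; returns (picture, depth): 400x640x3 uint8, blue, green, red; 400x640 float32, m along the optical axis (not along the pixel's ray), 0 where there is no reading.
- calibration(name): a dict with "fx", "fy", "cx", "cy" (pixels), "pose" (4x4, takes a point from camera to world coordinates). Camera axes: x right, y up, looking along -z (the intrinsics and any distortion apply to the point x, -y, -z); pixel columns grow to the right and rows downward; lengths in m; the calibration is good to about 2 mm. The wrist camera is an equidistant fisheye: a pixel r from the principal point sees the ray r / f radians off the axis. A picture is of the moment at which its call begins: read the wrist's pose just before it. calibration takes no time and is no camera call; for the wrist camera it gives the pose at the moment of the call.
- finish_job(): hands the job in; it is judged then, once.
The state is a dict: "t": time; "q": joint angles; "dq": joint speeds; "effort": joint torques, N m; "tool_pos": TCP position; "tool_rot": TCP orientation; "contact_force": force on the tool from outside, world axes, zero at the start; "wrist_torque": the same for the moment, N m; "opening": finger opening in m; "grip_force": force on a finger pad.
Only numpy, scipy, OpenCV 4.12 (cv2) and the standard library are available. Lean on these libraries where they do the work, as an engineer would, in place of code of your own. Each camera call takes 0.05 s, during which the arm holds its last target. There are 200 camera calls.

## Task

Load the sample vial into the turbidity meter: lift the meter's sprung light cover by its tab and ease it right back, through the hold-open catch, until it rests on its rubber stops and stays there when you let go - feel for the stops and do not strain them. Then set the vial upright in the well, down on its bottom, gently because it is glass, and let go of it before you take the cover off the catch and let it close fully over the vial. Do not shift the other things on the desk.

Things in the scene. Friction and masses are not known exactly. Their poses are not given: they have to be found in the camera images.
- meter: white bench turbidity meter, fixed, 286 mm long (x), 146 wide, on 2 mm feet. Origin: centre of the underside; x runs from its low front with display and keys to its rear tower, y to its left, z up. Flat deck 50 mm above the origin under the black cover; the tower's front face is at x = 120 mm, its top 126 mm above the origin; catch and stops stand 5 to 35 mm in front of it.
- cover (a joint): hinge of the cover, rad: 0 shut, grows as it opens. Sprung and damped: let go anywhere short of the catch, it sinks shut in 1 to 2 s. From about 0.15 rad before the stops two sprung rollers grip its strike: 4 to 13 N more at the tab, easing off at about 0.05 rad before the stops, then hard rubber. The stops are adjustable and set differently each time: 1.48 to 1.84. About 4 N at the tab draws it off.
- cover_hinge (a point): middle of the cover's hinge line, which is parallel to the meter's y axis, at x = 60, z = 56 mm of the meter. Its frame turns with the cover; at 0 it is parallel to the meter's.
- cover_tab (a point): centre of the top of the grey lift tab near the cover's front edge: 114 mm in front of the hinge line and 54 mm above it when shut, turning with the cover. The tab is 18 mm wide along the hinge line (pinch it there; it may turn between the fingers), 14 mm long, and stands 30 mm proud of the cover. The black cover: 124 mm long, 104 wide, 27 deep; open, it stands 130 mm above the hinge.
- well_mouth (a point): centre of the mouth of the sample well, on the deck, 72 mm in front of the hinge line. Round well 22.6 mm wide, 26 mm deep, flat floor, 2 mm chamfer; z points up. Under the shut cover there are 26 mm above the deck.
- vial: white-capped glass sample vial standing on the desk, 21 mm diameter, 48 mm tall, cap 10 mm tall and 20 mm wide. Origin: centre of its foot, z up its axis. In the well it stands 22 mm out.
- dropper: brown dropper bottle, 30 mm wide, 101 mm tall, bystander; origin: centre of its foot
- reference_tin: low round white tin, 43 mm wide, 22 mm tall, bystander; origin: centre of its foot
- pan_dish: low dish heaped with small metal sample pans, 52 mm wide, 15 mm tall, bystander; origin: centre of its foot
- timer: square white timer, 78 mm wide, 22 mm tall, bystander; origin: centre of its foot

How it is judged:
On the way, in this order (a step that is already met when the one before it is completed fails the run):
1. the cover is fully open, let go, and stays on its stops by itself (value of joint cover above 1.4 rad and velocity of joint cover between -0.05 and 0.05 rad/s and contact force between each of the fingers, the arm and cover below 0.05 N), for 0.5 s.
2. the vial stands on the bottom of the well, let go, with the cover still open (z of vial in the frame of well_mouth below -0.0235 m and horizontal distance between vial and well_mouth below 0.003 m and angle between vial's own z axis and vertical below 0.08 rad and value of joint cover above 1.4 rad and contact force between the fingers and vial below 0.05 N), for 0.2 s.
At the end, for the whole second after the job is handed in: the cover is shut (below 0.03 rad) over the vial, which stands at rest on the floor of the well: foot at least 23.5 mm below the mouth, within 3 mm of its axis, tilt under 0.08 rad (value of joint cover below 0.03 rad and z of vial in the frame of well_mouth below -0.0235 m and horizontal distance between vial and well_mouth below 0.003 m and angle between vial's own z axis and vertical below 0.08 rad and linear speed of vial below 0.01 m/s); the robot touches nothing.
It fails at once if the cover strains its catch and stops (rollers and stops together press on it with over 55 N; latched and at rest they press with 20 to 35 N) (contact force between cover and meter above 55 N).
It fails at once if the vial is forced against the meter (contact force between vial and meter above 35 N).
It fails at once if the dropper bottle, tin, pan dish or timer is shifted by over 20 mm (distance of any of dropper, reference_tin, pan_dish, timer from where it was at the start of the episode above 0.02 m).
It also fails if it takes over 72 s, if anything falls off the work surface, if the arm or the gripper's body presses on something with over 40 N, if the wrist force passes 120 N, or if a joint passes its speed limit or range.

## Working session

There is one attempt and no reset: what is moved stays moved. The work goes in short steps, Python scripts to look and compute and a tool call to move; the robot and the scene stay as the last step left them, time stands still between calls to the robot, and variables do not carry over. Pictures are saved under pics/ and viewed, at most 10 in all, crops included, and the job is handed in when it is done.

Besides the shell and the picture viewer there is one more tool, called after ">>>" by a JSON object that holds its "name" and its "arguments". arm_command: Moves the arm, as the interface text tells. Its arguments: {"type":"object","properties":{"plan":{"type":"array"},"gripper":{"type":"number"},"force":{"type":"number"}},"required":["plan"]}

```bash
mkdir -p pics
cat > h.py <<'E'
import numpy as np, cv2
from station import *
from scipy.spatial.transform import Rotation as R
def cloud(name):
    c=calibration(name); im,d=get_image(name)
    v,u=np.mgrid[0:400,0:640]
    X=(u-c['cx'])/c['fx']*d; Y=-(v-c['cy'])/c['fy']*d
    P=np.stack([X,Y,-d],-1)@c['pose'][:3,:3].T+c['pose'][:3,3]
    P[d==0]=np.nan
    return im,P
def st():
    o=get_obs(); return {k:np.round(o[k],4).tolist() for k in ('t','q','tool_pos','tool_rot','contact_force','opening','grip_force')}
E
python3 - <<'E'
from h import *
print(st(), tcp_to_grasp)
for n in('top','side'):
    im,P=cloud(n); np.savez(n,im=im,P=P); cv2.imwrite(f'pics/{n}0.png',im); c=calibration(n); print(n,{k:c[k] for k in c if k!='pose'},np.round(c['pose'],3).tolist())
E
```

```text
{'t': 0.0, 'q': [1.184, 0.0533, 1.6143, 0.0, 1.476, -0.119], 'tool_pos': [0.1653, 0.6025, 0.4035], 'tool_rot': [-0.4193, -3.113, 0.0031], 'contact_force': [-0.3419, 0.1046, -0.0313], 'opening': 0.0854, 'grip_force': 0.0} 0.1547
top {'fx': 391.0111073287812, 'fy': 391.0111073287812, 'cx': 318.000854874023, 'cy': 194.41487744195283} [[0.024, 0.998, -0.066, 0.512], [-1.0, 0.025, 0.014, -0.055], [0.015, 0.066, 0.998, 0.958], [0.0, 0.0, 0.0, 1.0]]
side {'fx': 400.7156475932424, 'fy': 400.7156475932424, 'cx': 320.98481426900116, 'cy': 204.86362574727835} [[-0.936, 0.186, -0.3, 0.305], [-0.353, -0.467, 0.811, 0.621], [0.01, 0.864, 0.503, 0.546], [0.0, 0.0, 0.0, 1.0]]
```

View pics/top0.png

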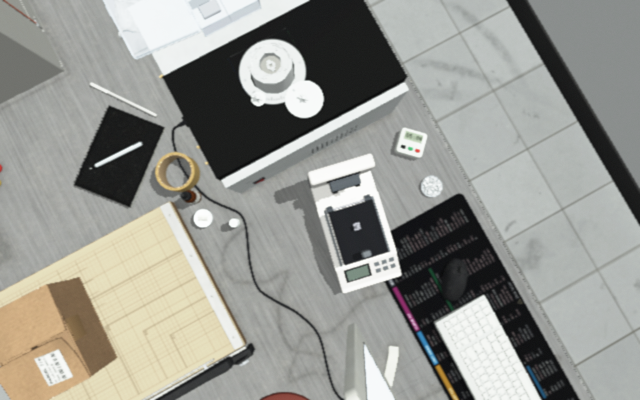

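View pics/side0.png

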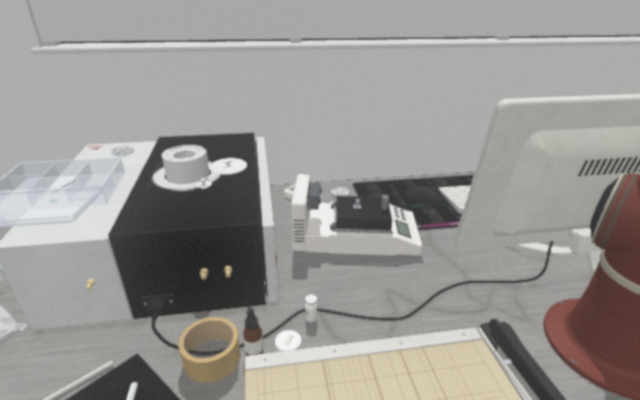

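The top view shows the meter at about (355,225), with its tower far at (342,170) and its display near the robot at (370,270). The vial is at (235,223), the tin at (203,218) and the dropper at (190,195). The pan dish is at (431,186) and the timer at (410,142). In the side view the vial is at (311,308) and the monitor stands near the robot.

Run:
```python
from h import *
f=np.load('top.npz'); im,P=f['im'],f['P']; v,u=np.mgrid[0:400,0:640]
g=im.astype(int).sum(-1)/3; z=P[...,2]
box=lambda a,b,c,d:(u>a)&(u<b)&(v>c)&(v<d)
def rect(m,n):
    m=cv2.morphologyEx(m.astype(np.uint8),cv2.MORPH_OPEN,np.ones((2,2)))
    k,l,s,_=cv2.connectedComponentsWithStats(m); i=1+s[1:,4].argmax(); q=P[l==i]
    r=cv2.minAreaRect(q[:,:2].astype(np.float32)*1000); print(n,len(q),np.round(r[0],1),np.round(r[1],1),round(r[2],1),'z',np.round(np.percentile(q[:,2],[5,50,95]),4)); return q
M=box(295,405,145,298)
rect(M&(z>.02),'meter all')
rect(M&(z>.115)&(v<200)&(g>150),'tower')
q=rect(M&(z>.06)&(z<.1)&(g<80)&(v>195),'cover')
rect(M&(z>.095)&(v>200),'tab')
rect(box(222,246,210,235)&(z>.035),'vial')
rect(box(222,246,210,235)&(z>.015),'vial2')
rect(box(180,200,180,206)&(z>.05),'dropper')
rect(box(190,216,205,232)&(z>.012),'tin')
rect(box(415,445,172,200)&(z>.006),'pan'); rect(box(390,430,122,162)&(z>.012),'timer')
print('furnace', np.nanmax(z[100:170,230:380]), P[182,225],P[85,405])
f=np.load('side.npz');im2,P2=f['im'],f['P']
mm=(abs(P2[...,0]-P[223,235,0])<.04)&(abs(P2[...,1]-P[223,235,1])<.04)&(P2[...,2]>.03)
P=P2;rect(mm,'vial side')
m=(P2[...,2]>.15);m[:,:430]=0
q=P2[m];print('monitor',np.nanmin(q,0),np.nanmax(q,0))
cv2.imwrite('pics/c.png',cv2.resize(im[140:300,290:410],None,fx=4,fy=4,interpolation=2)[:600])
```

```text
meter all 7985 [ 505.4 -167.5] [301.1 171.7] 18.2 z [nan nan nan]
tower 963 [ 626.9 -128.7] [ 35.9 171.9] 21.5 z [nan nan nan]
cover 2313 [ 488.1 -159.8] [122.  101.1] 18.9 z [nan nan nan]
tab 65 [ 440.1 -178.2] [18.  24.1] 0.9 z [0.0808 0.1098 0.1131]
vial 62 [499.8 127.2] [17.1 21.6] 1.4 z [-0.0008  0.0464  0.0494]
vial2 78 [499.9 127. ] [17. 22.] 1.8 z [-0.001   0.0453  0.0493]
dropper 138 [555.2 235.4] [23.4 41.5] 32.4 z [0.0441 0.0669 0.0964]
tin 265 [508.8 204. ] [38.5 40.4] 1.3 z [0.0011 0.0207 0.0236]
pan 209 [ 599.8 -348.9] [47.4 36.4] 60.0 z [0.0039 0.0099 0.0144]
timer 673 [ 707.9 -297. ] [69.1 66.3] 75.1 z [nan nan nan]
furnace 0.20354838201024716 [0.58395217 0.12056079 0.18069587] [ 0.79174626 -0.23701397  0.18033854]
vial side 147 [503.7 109.8] [17.3 63.2] 1.7 z [0.0028 0.0423 0.0488]
monitor [-0.5051179  -2.19582803  0.15003359] [0.56352524 0.06206702 0.44181019]
```

View pics/c.png

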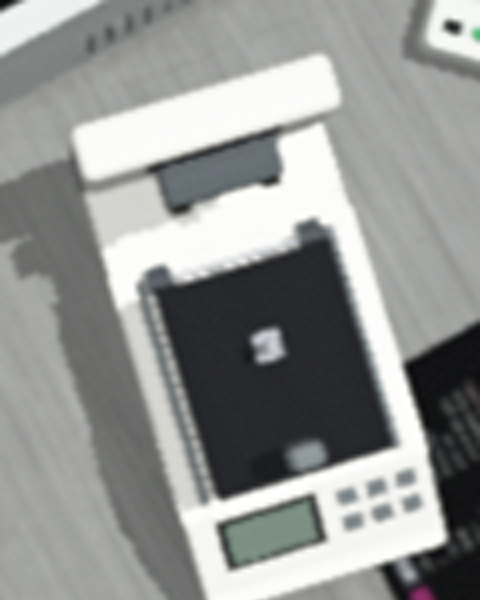

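The crop shows the cover with its tab at crop (305,455), which is full-image (366,254). The meter is yawed about +16 to 18°. Next I'll refine on height planes and check the monitor.

```bash
cat >> h.py <<'E'
def onplane(name,uv,z,c=None):
    c=c or calibration(name); uv=np.atleast_2d(uv).astype(float)
    d=np.stack([(uv[:,0]-c['cx'])/c['fx'],-(uv[:,1]-c['cy'])/c['fy'],-np.ones(len(uv))],-1)@c['pose'][:3,:3].T
    o=c['pose'][:3,3]; return (o+d*((z-o[2])/d[:,2])[:,None])[:,:2]
E
python3 - <<'E'
from h import *
f=np.load('top.npz'); im,P=f['im'],f['P']; v,u=np.mgrid[0:400,0:640]
g=im.astype(int).mean(-1); z=P[...,2]
def big(m):
    k,l,s,_=cv2.connectedComponentsWithStats(m.astype(np.uint8)); i=1+s[1:,4].argmax(); return l==i
m=big((g<60)&(u>325)&(u<395)&(v>195)&(v<268)); 
m=cv2.morphologyEx(m.astype(np.uint8),cv2.MORPH_CLOSE,np.ones((9,9)))>0
q=onplane('top',np.argwhere(m)[:,::-1],.082); r=cv2.minAreaRect((q*1000).astype(np.float32)); print('cover',r)
mt=(z>.1)&(z<.12)&(u>355)&(u<378)&(v>245)&(v<265)
print('tab',mt.sum(), onplane('top',np.argwhere(mt)[:,::-1].mean(0),.112))
t=big((g>225)&(u>300)&(u<380)&(v>145)&(v<195)&(z>.118)); q=onplane('top',np.argwhere(t)[:,::-1],.128);print('tower',cv2.minAreaRect((q*1000).astype(np.float32)))
b=big((g>190)&(u>226)&(u<245)&(v>212)&(v<234));p=np.argwhere(b)[:,::-1];print('vial cap',b.sum(),p.mean(0),onplane('top',p.mean(0),.045))
mo=(u>330)&(v>300)&(u<420)&(z>.1); q=P[mo];print('mon',len(q),q.min(0),q.max(0))
for lo in np.arange(.1,.5,.05):
    s=q[(q[:,2]>lo)&(q[:,2]<lo+.05)]
    if len(s): print(round(lo,2),len(s),s.min(0).round(3),s.max(0).round(3))
f=np.load('side.npz');P2=f['P'];s=P2[95:250,460:600].reshape(-1,3);s=s[(s[:,2]>.05)&(s[:,1]>-.6)]
for lo in np.arange(.05,.5,.1):
    w=s[(s[:,2]>lo)&(s[:,2]<lo+.1)]
    if len(w): print('side',round(lo,2),len(w),np.percentile(w,[2,98],axis=0).round(3).tolist())
im2=f['im'];s=P2[(abs(P2[...,0]-.5)<.03)&(abs(P2[...,1]-.125)<.03)&(P2[...,2]>.042)];print('vialside top',len(s),s.mean(0),s.min(0),s.max(0))
E
```

```text
cover ((489.8684997558594, -157.53860473632812), (120.5204849243164, 100.4371337890625), 18.452919006347656)
tab 61 [[ 0.44338886 -0.17378536]]
tower ((623.80908203125, -114.61298370361328), (28.343603134155273, 142.02740478515625), 18.28185272216797)
vial cap 81 [233.95061728 222.08641975] [[0.50353334 0.126704  ]]
mon 1989 [ 0.13971037 -0.23364273  0.10013229] [ 0.27655759 -0.10913409  0.36445512]
0.1 362 [ 0.14  -0.234  0.1  ] [ 0.277 -0.132  0.15 ]
0.15 376 [ 0.16  -0.215  0.15 ] [ 0.274 -0.126  0.2  ]
0.2 385 [ 0.181 -0.196  0.2  ] [ 0.271 -0.121  0.25 ]
0.25 365 [ 0.203 -0.176  0.25 ] [ 0.268 -0.115  0.3  ]
0.3 339 [ 0.225 -0.156  0.3  ] [ 0.265 -0.109  0.35 ]
0.35 162 [ 0.247 -0.135  0.35 ] [ 0.262 -0.109  0.364]
side 0.05 4481 [[0.026, -0.242, 0.053], [0.273, -0.133, 0.148]]
side 0.15 5927 [[0.045, -0.217, 0.152], [0.269, 0.015, 0.248]]
side 0.25 6236 [[0.077, -0.204, 0.252], [0.264, -0.111, 0.348]]
side 0.35 1118 [[0.098, -0.203, 0.35], [0.258, -0.109, 0.364]]
vialside top 89 [0.50419956 0.13170245 0.04700616] [0.49544158 0.12104776 0.04231188] [0.51436053 0.13990139 0.04905463]
```

```bash
cat >> h.py <<'E'
def rotd(deg,tilt=0):
    a=np.radians(deg); x=np.array([np.cos(a),np.sin(a),0]); z=np.array([0,0,-1.]); y=np.cross(z,x)
    return R.from_matrix(np.stack([x,y,z],1))*R.from_euler('y',tilt)
def goal(grasp,rot):
    "row (cm, rad) taking the grasp point to grasp with orientation rot, from current"
    o=get_obs(); R0=R.from_rotvec(o['tool_rot']); p=np.array(grasp)-rot.apply([0,0,tcp_to_grasp])
    return np.round(np.r_[R0.inv().apply(p-o['tool_pos'])*100,(R0.inv()*rot).as_rotvec()],3).tolist()
E
python3 - <<'E'
from h import *
c=calibration('wrist');T=np.eye(4);o=get_obs();T[:3,:3]=R.from_rotvec(o['tool_rot']).as_matrix();T[:3,3]=o['tool_pos'];print((np.linalg.inv(T)@c['pose']).round(3).tolist(),c['fx'])
print(goal([.445,-.1735,.205],rotd(18.4)))
E
```

```text
[[0.0, 0.953, 0.303, 0.078], [1.0, -0.0, 0.001, 0.0], [0.001, 0.303, -0.953, 0.03], [0.0, 0.0, 0.0, 1.0]] 309.70691628693146
[-47.509, -67.424, 4.503, -0.001, 0.002, 2.553]
```

Run:
```python
from h import *
print(goal([.445,-.1735,.205],rotd(198.4)))
```

```text
[-47.509, -67.424, 4.503, -0.002, -0.001, -0.589]
```

>>> {"name": "arm_command", "arguments": {"plan": [[[-47.5,-67.4,0,0,0,-0.589],[-47.5,-67.4,0,0,0,-0.589],[-47.5,-67.4,0,0,0,-0.589],[-47.5,-67.4,0,0,0,-0.589],[-47.5,-67.4,0,0,0,-0.589],[-47.5,-67.4,0,0,0,-0.589],[-47.5,-67.4,0,0,0,-0.589],[-47.5,-67.4,0,0,0,-0.589],[-47.5,-67.4,0,0,0,-0.589],[-47.5,-67.4,0,0,0,-0.589],[-47.5,-67.4,0,0,0,-0.589],[-47.5,-67.4,0,0,0,-0.589]]]}}

```text
t: 1.1
tool_pos: [0.3342, 0.1321, 0.4045]
tool_rot: [-0.503, 3.1, 0.0]
contact_force: [1.7, 0.5, 0.1]
opening: 0.0852
grip_force: 0.0
```

Run:
```python
from h import *
print(st());print(goal([.445,-.1735,.205],rotd(198.4)))
```

```text
{'t': 1.1, 'q': [0.1684, -0.6634, 2.1814, 0.0001, 1.6228, -1.7243], 'tool_pos': [0.3342, 0.1321, 0.4045], 'tool_rot': [-0.5033, 3.1003, 0.0001], 'contact_force': [1.6735, 0.5408, 0.0509], 'opening': 0.0852, 'grip_force': 0.0}
[-0.84, -32.495, 4.48, -0.0, 0.001, 0.001]
```

>>> {"name": "arm_command", "arguments": {"plan": [[[-0.8,-32.5,0,0,0,0],[-0.8,-32.5,0,0,0,0],[-0.8,-32.5,0,0,0,0],[-0.8,-32.5,0,0,0,0],[-0.8,-32.5,0,0,0,0],[-0.8,-32.5,0,0,0,0],[-0.8,-32.5,0,0,0,0],[-0.8,-32.5,0,0,0,0],[-0.8,-32.5,4.5,0,0,0],[-0.8,-32.5,4.5,0,0,0],[-0.8,-32.5,4.5,0,0,0],[-0.8,-32.5,4.5,0,0,0]]], "gripper": -0.2}}

```text
t: 2.1
tool_pos: [0.4446, -0.1715, 0.3599]
tool_rot: [0.503, -3.1, -0.001]
contact_force: [0.0, 1.1, 0.1]
opening: 0.0512
grip_force: 0.0
```

Run:
```python
from h import *
print(st());c=calibration('wrist')
im,d=get_image('wrist');np.savez('w1',im=im,d=d,pose=c['pose']);im2,_=get_image('side')
cv2.imwrite('pics/w1.png',np.hstack([im,])); cv2.imwrite('pics/s1.png',im2);print(c['fx'],c['cx'],c['cy'])
```

```text
{'t': 2.1, 'q': [-0.5245, -0.2838, 1.997, 0.0001, 1.4292, -2.4171], 'tool_pos': [0.4446, -0.1715, 0.3599], 'tool_rot': [0.5032, -3.1005, -0.001], 'contact_force': [0.0165, 1.0994, 0.0537], 'opening': 0.0512, 'grip_force': 0.0}
309.70691628693146 321.8069967763411 200.95196147412463
```

View pics/w1.png

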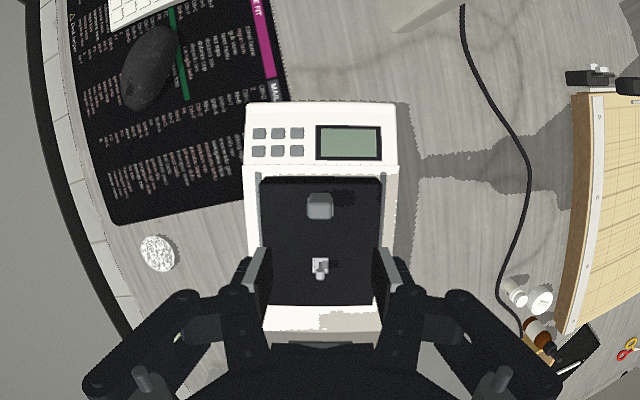

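View pics/s1.png

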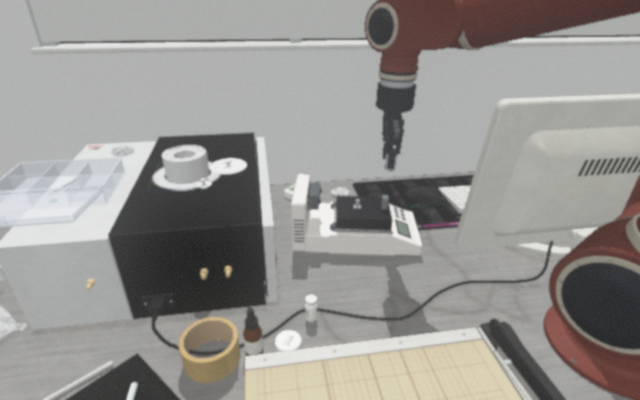

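The wrist view shows the tab at (320,207), between the fingers in y and square to the image. The dark cover spans columns 260–381, the vial is at (515,292) and the tin at (541,299). The side view shows the arm well above the monitor.

```bash
cat >> h.py <<'E'
def wcloud(d,pose):
    c=calibration('wrist'); v,u=np.mgrid[0:400,0:640]; x=(u-c['cx'])/c['fx'];y=(v-c['cy'])/c['fy'];r=np.hypot(x,y)+1e-9
    k=np.tan(r)/r; P=np.stack([x*k*d,-y*k*d,-d],-1)@pose[:3,:3].T+pose[:3,3]; P[d==0]=np.nan; return P
E
python3 - <<'E'
from h import *
f=np.load('w1.npz');im,d,pose=f['im'],f['d'],f['pose'];P=wcloud(d,pose);g=im.astype(int).mean(-1);v,u=np.mgrid[0:400,0:640]
def rep(n,m):
    q=P[m];r=cv2.minAreaRect((q[:,:2]*1000).astype(np.float32));print(n,len(q),np.round(r[0],1),np.round(r[1],1),round(r[2],1),'zmed',np.median(q[:,2]).round(4))
rep('tab',(u>295)&(u<345)&(v>185)&(v<230)&(P[...,2]>.107)&(P[...,2]<.118))
rep('cover',(u>255)&(u<390)&(v>170)&(v<300)&(P[...,2]>.076)&(P[...,2]<.09)&(g<70))
rep('deckfront',(u>235)&(u<410)&(v>90)&(v<300)&(P[...,2]>.03)&(P[...,2]<.07)&(g>90))
rep('vial',(u>500)&(u<530)&(v>275)&(v<312)&(P[...,2]>.035)&(P[...,2]<.056))
rep('tower',(u>240)&(u<410)&(v>290)&(P[...,2]>.12)&(P[...,2]<.135)&(g>150))
E
```

```text
tab 440 [ 443.9 -172.6] [15.6 18.3] 17.2 zmed 0.1117
cover 11978 [ 485.6 -158.8] [116.9 103.6] 18.2 zmed 0.0823
deckfront 12810 [ 463.6 -166.5] [205.4 147.1] 18.4 zmed 0.046
vial 200 [503.  127.6] [19.8 19.4] 77.2 zmed 0.0466
tower 0 [0. 0.] [0. 0.] 0.0 zmed nan
  return _methods._mean(a, axis=axis, dtype=dtype,
  ret = ret.dtype.type(ret / rcount)
```

Run:
```python
from h import *
print(goal([.4445,-.1725,.106],rotd(198.3)))
```

```text
[0.106, -0.066, 10.112, -0.002, 0.002, 0.003]
```

>>> {"name": "arm_command", "arguments": {"plan": [[[0.1,-0.1,3,0,0,0],[0.1,-0.1,6,0,0,0],[0.1,-0.1,8,0,0,0],[0.1,-0.1,9,0,0,0],[0.1,-0.1,9.9,0,0,0],[0.1,-0.1,9.9,0,0,0],[0.1,-0.1,9.9,0,0,0]]]}}

```text
t: 2.78
tool_pos: [0.4446, -0.1732, 0.2621]
tool_rot: [-0.503, 3.099, -0.002]
contact_force: [-0.1, -0.1, 1.5]
opening: 0.0515
grip_force: 0.0
```

>>> {"name": "arm_command", "arguments": {"plan": [[[0,0,0,0,0,0],[0,0,0,0,0,0],[0,0,0,0,0,0],[0,0,0,0,0,0],[0,0,0,0,0,0],[0,0,0,0,0,0]]], "gripper": 1, "force": 30}}

```text
t: 3.28
tool_pos: [0.4443, -0.1731, 0.2615]
tool_rot: [-0.502, 3.1, 0.0]
contact_force: [-2.4, 2.7, 5.5]
opening: 0.0173
grip_force: 34.2
```

```bash
cat >> h.py <<'E'
H=np.array([.5527,-.1366,.058]); mx=np.array([np.cos(np.radians(18.3)),np.sin(np.radians(18.3)),0])
def grasp():
    o=get_obs(); return o['tool_pos']+R.from_rotvec(o['tool_rot']).apply([0,0,tcp_to_grasp])
def polar():
    g=grasp()-H; x=g@mx; f=get_obs()['contact_force']; a=np.arctan2(g[2],x); t=np.sin(a)*mx-np.array([0,0,np.cos(a)]); r=np.cos(a)*mx+[0,0,np.sin(a)]
    return dict(x=round(x*1e3,1),z=round(g[2]*1e3,1),r=round(np.hypot(x,g[2])*1e3,1),ang=round(a,3),ftan=round(f@t,1),frad=round(f@r,1))
E
python3 -c "
from h import *
print(st(),polar())"
```

```text
{'t': 3.2833, 'q': [-0.528, -0.1742, 2.079, 0.0006, 1.2362, -2.4201], 'tool_pos': [0.4443, -0.1731, 0.2615], 'tool_rot': [-0.5021, 3.1003, 0.0001], 'contact_force': [-2.4245, 2.7324, 5.4806], 'opening': 0.0173, 'grip_force': 34.2232} {'x': np.float64(-114.3), 'z': np.float64(48.8), 'r': np.float64(124.3), 'ang': np.float64(2.738), 'ftan': np.float64(4.5), 'frad': np.float64(3.5)}
```

```bash
cat >> h.py <<'E'
def arc(a0,r,ths):
    for t in ths: print([round(100*r*(np.cos(a0)-np.cos(a0-t)),2),0,round(100*r*(np.sin(a0)-np.sin(a0-t)),2),0,0,0],end=', ')
    print()
E
python3 -c "
from h import *
arc(2.738,.1243,np.arange(1,13)*.05)
arc(2.138,.1243,np.arange(1,12)*.05)"
```

```text
[np.float64(-0.26), 0, np.float64(-0.57), 0, 0, 0], [np.float64(-0.54), 0, np.float64(-1.12), 0, 0, 0], [np.float64(-0.86), 0, np.float64(-1.65), 0, 0, 0], [np.float64(-1.2), 0, np.float64(-2.17), 0, 0, 0], [np.float64(-1.56), 0, np.float64(-2.68), 0, 0, 0], [np.float64(-1.95), 0, np.float64(-3.16), 0, 0, 0], [np.float64(-2.37), 0, np.float64(-3.62), 0, 0, 0], [np.float64(-2.8), 0, np.float64(-4.07), 0, 0, 0], [np.float64(-3.26), 0, np.float64(-4.49), 0, 0, 0], [np.float64(-3.74), 0, np.float64(-4.88), 0, 0, 0], [np.float64(-4.24), 0, np.float64(-5.26), 0, 0, 0], [np.float64(-4.75), 0, np.float64(-5.6), 0, 0, 0], 
[np.float64(-0.53), 0, np.float64(-0.32), 0, 0, 0], [np.float64(-1.08), 0, np.float64(-0.61), 0, 0, 0], [np.float64(-1.64), 0, np.float64(-0.88), 0, 0, 0], [np.float64(-2.22), 0, np.float64(-1.12), 0, 0, 0], [np.float64(-2.8), 0, np.float64(-1.33), 0, 0, 0], [np.float64(-3.4), 0, np.float64(-1.51), 0, 0, 0], [np.float64(-4.0), 0, np.float64(-1.65), 0, 0, 0], [np.float64(-4.61), 0, np.float64(-1.77), 0, 0, 0], [np.float64(-5.22), 0, np.float64(-1.86), 0, 0, 0], [np.float64(-5.84), 0, np.float64(-1.92), 0, 0, 0], [np.float64(-6.46), 0, np.float64(-1.94), 0, 0, 0],
```

>>> {"name": "arm_command", "arguments": {"plan": [[[-0.26,0,-0.57,0,0,0],[-0.54,0,-1.12,0,0,0],[-0.86,0,-1.65,0,0,0],[-1.2,0,-2.17,0,0,0],[-1.56,0,-2.68,0,0,0],[-1.95,0,-3.16,0,0,0],[-2.37,0,-3.62,0,0,0],[-2.8,0,-4.07,0,0,0],[-3.26,0,-4.49,0,0,0],[-3.74,0,-4.88,0,0,0],[-4.24,0,-5.26,0,0,0],[-4.75,0,-5.6,0,0,0]]]}}

```text
t: 4.28
tool_pos: [0.4896, -0.158, 0.3173]
tool_rot: [-0.503, 3.101, 0.0]
contact_force: [-4.7, -1.0, -0.4]
opening: 0.0171
grip_force: 32.5
```

```bash
python3 -c "
from h import *
print(st()['contact_force'],get_obs()['opening'],polar())"
```

```text
[-4.653, -0.9695, -0.4136] 0.01707011591323713 {'x': np.float64(-66.6), 'z': np.float64(104.6), 'r': np.float64(124.0), 'ang': np.float64(2.138), 'ftan': np.float64(-4.2), 'frad': np.float64(2.2)}
```

>>> {"name": "arm_command", "arguments": {"plan": [[[-0.53,0,-0.32,0,0,0],[-1.08,0,-0.61,0,0,0],[-1.64,0,-0.88,0,0,0],[-2.22,0,-1.12,0,0,0],[-2.8,0,-1.33,0,0,0],[-3.4,0,-1.51,0,0,0],[-4.0,0,-1.65,0,0,0],[-4.61,0,-1.77,0,0,0],[-5.22,0,-1.86,0,0,0],[-5.84,0,-1.92,0,0,0],[-6.46,0,-1.94,0,0,0]]]}}

```text
t: 5.2
tool_pos: [0.5513, -0.1376, 0.3369]
tool_rot: [-0.502, 3.1, -0.0]
contact_force: [-2.5, 0.8, 3.7]
opening: 0.0167
grip_force: 30.7
```

```bash
python3 -c "
from h import *
print(st()['contact_force'],get_obs()['opening'],polar())
np.set_printoptions(legacy='1.25')
arc(1.588,.1243,np.arange(1,30)*.03)"|sed 's/np.float64(\([^)]*\))/\1/g'
```

```text
[-2.5203, 0.7825, 3.699] 0.016736852107457033 {'x': -1.5, 'z': 124.2, 'r': 124.2, 'ang': 1.583, 'ftan': -2.1, 'frad': 3.7}
[-0.37, 0, -0.0, 0, 0, 0], [-0.75, 0, 0.01, 0, 0, 0], [-1.12, 0, 0.03, 0, 0, 0], [-1.49, 0, 0.06, 0, 0, 0], [-1.86, 0, 0.11, 0, 0, 0], [-2.23, 0, 0.16, 0, 0, 0], [-2.6, 0, 0.23, 0, 0, 0], [-2.96, 0, 0.31, 0, 0, 0], [-3.32, 0, 0.39, 0, 0, 0], [-3.68, 0, 0.49, 0, 0, 0], [-4.04, 0, 0.6, 0, 0, 0], [-4.39, 0, 0.72, 0, 0, 0], [-4.74, 0, 0.85, 0, 0, 0], [-5.09, 0, 0.99, 0, 0, 0], [-5.43, 0, 1.14, 0, 0, 0], [-5.76, 0, 1.31, 0, 0, 0], [-6.09, 0, 1.48, 0, 0, 0], [-6.42, 0, 1.66, 0, 0, 0], [-6.74, 0, 1.85, 0, 0, 0], [-7.05, 0, 2.05, 0, 0, 0], [-7.36, 0, 2.26, 0, 0, 0], [-7.66, 0, 2.48, 0, 0, 0], [-7.96, 0, 2.71, 0, 0, 0], [-8.25, 0, 2.94, 0, 0, 0], [-8.53, 0, 3.19, 0, 0, 0], [-8.8, 0, 3.44, 0, 0, 0], [-9.07, 0, 3.7, 0, 0, 0], [-9.33, 0, 3.97, 0, 0, 0], [-9.58, 0, 4.25, 0, 0, 0],
```

>>> {"name": "arm_command", "arguments": {"plan": [[[-0.37,0,0,0,0,0],[-0.75,0,0.01,0,0,0],[-1.12,0,0.03,0,0,0],[-1.49,0,0.06,0,0,0],[-1.86,0,0.11,0,0,0],[-1.86,0,0.11,0,0,0]]]}}

```text
t: 5.7
tool_pos: [0.5691, -0.1316, 0.3358]
tool_rot: [-0.503, 3.099, -0.001]
contact_force: [-2.1, 0.6, 5.1]
opening: 0.0173
grip_force: 30.3
```

```bash
sed -i 's/^import numpy as np, cv2/import numpy as np, cv2; np.set_printoptions(legacy="1.25")/; s/print(\[round(100\*r/print([round(100*r/' h.py; python3 -c "
from h import *
print(st()['t'],st()['contact_force'],polar())
arc(polar()['ang'],.1243,np.arange(1,6)*.02)"
```

```text
5.7 [-2.0882, 0.6022, 5.139] {'x': 17.5, 'z': 123.1, 'r': 124.4, 'ang': 1.43, 'ftan': -2.5, 'frad': 4.8}
[-0.25, 0, 0.04, 0, 0, 0], [-0.49, 0, 0.08, 0, 0, 0], [-0.73, 0, 0.13, 0, 0, 0], [-0.98, 0, 0.18, 0, 0, 0], [-1.22, 0, 0.24, 0, 0, 0],
```

>>> {"name": "arm_command", "arguments": {"plan": [[[-0.25,0,0.04,0,0,0],[-0.49,0,0.08,0,0,0],[-0.73,0,0.13,0,0,0],[-0.73,0,0.13,0,0,0]]]}}

```text
t: 6.03
tool_pos: [0.576, -0.1294, 0.3347]
tool_rot: [-0.502, 3.098, -0.001]
contact_force: [-1.4, -0.2, 5.5]
opening: 0.0172
grip_force: 30.3
```

```bash
python3 -c "
from h import *
print(st()['t'],st()['contact_force'],polar())
arc(polar()['ang'],.1243,np.arange(1,6)*.02)"
```

```text
6.0333 [-1.4493, -0.2429, 5.5083] {'x': 24.8, 'z': 122.0, 'r': 124.5, 'ang': 1.37, 'ftan': -2.5, 'frad': 5.1}
[-0.24, 0, 0.05, 0, 0, 0], [-0.49, 0, 0.11, 0, 0, 0], [-0.73, 0, 0.17, 0, 0, 0], [-0.97, 0, 0.24, 0, 0, 0], [-1.2, 0, 0.31, 0, 0, 0],
```

>>> {"name": "arm_command", "arguments": {"plan": [[[-0.24,0,0.05,0,0,0],[-0.49,0,0.11,0,0,0],[-0.73,0,0.17,0,0,0],[-0.73,0,0.17,0,0,0]]]}}

```text
t: 6.37
tool_pos: [0.583, -0.127, 0.333]
tool_rot: [-0.502, 3.098, -0.001]
contact_force: [-1.3, 0.3, 5.3]
opening: 0.0173
grip_force: 30.2
```

```bash
python3 -c "
from h import *
print(st()['t'],st()['contact_force'],polar())
arc(polar()['ang'],.1243,np.arange(1,6)*.02)"
```

```text
6.3667 [-1.2669, 0.3355, 5.2523] {'x': 32.3, 'z': 120.3, 'r': 124.6, 'ang': 1.309, 'ftan': -2.4, 'frad': 4.8}
[-0.24, 0, 0.07, 0, 0, 0], [-0.48, 0, 0.14, 0, 0, 0], [-0.71, 0, 0.21, 0, 0, 0], [-0.95, 0, 0.3, 0, 0, 0], [-1.18, 0, 0.38, 0, 0, 0],
```

>>> {"name": "arm_command", "arguments": {"plan": [[[-0.24,0,0.07,0,0,0],[-0.48,0,0.15,0,0,0],[-0.71,0,0.23,0,0,0],[-0.71,0,0.23,0,0,0]]]}}

```text
t: 6.7
tool_pos: [0.5898, -0.1247, 0.3309]
tool_rot: [-0.502, 3.097, -0.001]
contact_force: [-1.2, 0.3, 6.1]
opening: 0.0173
grip_force: 30.3
```

```bash
python3 -c "
from h import *
print(st()['t'],st()['contact_force'],polar())
arc(polar()['ang'],.1243,np.arange(1,6)*.02)"
```

```text
6.7 [-1.1763, 0.3349, 6.0661] {'x': 39.6, 'z': 118.3, 'r': 124.7, 'ang': 1.248, 'ftan': -2.9, 'frad': 5.4}
[-0.23, 0, 0.08, 0, 0, 0], [-0.47, 0, 0.17, 0, 0, 0], [-0.7, 0, 0.26, 0, 0, 0], [-0.93, 0, 0.35, 0, 0, 0], [-1.16, 0, 0.45, 0, 0, 0],
```

>>> {"name": "arm_command", "arguments": {"plan": [[[-0.23,0,0.08,0,0,0],[-0.47,0,0.17,0,0,0],[-0.7,0,0.27,0,0,0],[-0.7,0,0.27,0,0,0]]]}}

```text
t: 7.03
tool_pos: [0.5966, -0.1225, 0.3284]
tool_rot: [-0.502, 3.096, -0.001]
contact_force: [-1.4, 0.9, 6.3]
opening: 0.0171
grip_force: 30.4
```

```bash
python3 -c "
from h import *
print(st()['t'],st()['contact_force'],polar())
arc(polar()['ang'],.1243,np.arange(1,6)*.02)"
```

```text
7.0333 [-1.3704, 0.8919, 6.3139] {'x': 46.8, 'z': 115.7, 'r': 124.8, 'ang': 1.186, 'ftan': -3.3, 'frad': 5.5}
[-0.23, 0, 0.1, 0, 0, 0], [-0.46, 0, 0.2, 0, 0, 0], [-0.68, 0, 0.3, 0, 0, 0], [-0.91, 0, 0.41, 0, 0, 0], [-1.13, 0, 0.52, 0, 0, 0],
```

>>> {"name": "arm_command", "arguments": {"plan": [[[-0.23,0,0.1,0,0,0],[-0.46,0,0.21,0,0,0],[-0.46,0,0.21,0,0,0]]]}}

```text
t: 7.28
tool_pos: [0.601, -0.121, 0.3264]
tool_rot: [-0.502, 3.096, -0.001]
contact_force: [-0.9, 1.6, 5.6]
opening: 0.0172
grip_force: 30.5
```

```bash
python3 -c "
from h import *
print(st()['t'],st()['contact_force'],polar())
arc(polar()['ang'],.1243,np.arange(1,6)*.02)"
```

```text
7.2833 [-0.9424, 1.6404, 5.64] {'x': 51.6, 'z': 113.7, 'r': 124.9, 'ang': 1.145, 'ftan': -2.7, 'frad': 5.0}
[-0.23, 0, 0.1, 0, 0, 0], [-0.45, 0, 0.21, 0, 0, 0], [-0.67, 0, 0.33, 0, 0, 0], [-0.89, 0, 0.45, 0, 0, 0], [-1.1, 0, 0.57, 0, 0, 0],
```

>>> {"name": "arm_command", "arguments": {"plan": [[[-0.23,0,0.1,0,0,0],[-0.45,0,0.22,0,0,0],[-0.45,0,0.22,0,0,0]]]}}

```text
t: 7.53
tool_pos: [0.6049, -0.1198, 0.3248]
tool_rot: [-0.502, 3.099, -0.001]
contact_force: [-4.6, 0.3, 10.9]
opening: 0.0172
grip_force: 30.8
```

```bash
python3 -c "
from h import *
print(st()['t'],st()['contact_force'],polar())
arc(polar()['ang'],.1243,np.arange(1,6)*.02)"
```

```text
7.5333 [-4.648, 0.3089, 10.8856] {'x': 55.1, 'z': 112.1, 'r': 125.0, 'ang': 1.114, 'ftan': -8.7, 'frad': 7.9}
[-0.22, 0, 0.11, 0, 0, 0], [-0.44, 0, 0.23, 0, 0, 0], [-0.66, 0, 0.35, 0, 0, 0], [-0.87, 0, 0.47, 0, 0, 0], [-1.09, 0, 0.6, 0, 0, 0],
```

>>> {"name": "arm_command", "arguments": {"plan": [[[-0.11,0,0.05,0,0,0],[-0.22,0,0.11,0,0,0],[-0.22,0,0.11,0,0,0]]]}}

```text
t: 7.78
tool_pos: [0.6065, -0.1193, 0.3241]
tool_rot: [-0.502, 3.1, -0.001]
contact_force: [-8.1, 0.5, 12.3]
opening: 0.0175
grip_force: 30.9
```

```bash
python3 -c "
from h import *
print(st()['t'],st()['contact_force'],polar())
arc(polar()['ang'],.1243,np.arange(1,6)*.02)"
```

```text
7.7833 [-8.1469, 0.5467, 12.3371] {'x': 56.6, 'z': 111.4, 'r': 125.0, 'ang': 1.101, 'ftan': -12.3, 'frad': 7.6}
[-0.22, 0, 0.11, 0, 0, 0], [-0.44, 0, 0.23, 0, 0, 0], [-0.65, 0, 0.36, 0, 0, 0], [-0.87, 0, 0.49, 0, 0, 0], [-1.08, 0, 0.62, 0, 0, 0],
```

>>> {"name": "arm_command", "arguments": {"plan": [[[-0.11,0,0.05,0,0,0],[-0.22,0,0.11,0,0,0],[-0.22,0,0.11,0,0,0]]]}}

```text
t: 8.03
tool_pos: [0.6088, -0.1185, 0.3228]
tool_rot: [-0.502, 3.099, -0.001]
contact_force: [-4.7, 0.8, 9.9]
opening: 0.0171
grip_force: 30.6
```

```bash
python3 -c "
from h import *
print(st()['t'],st()['contact_force'],polar())
arc(polar()['ang'],.1243,np.arange(1,6)*.02)"
```

```text
8.0333 [-4.6511, 0.7641, 9.8872] {'x': 59.4, 'z': 110.1, 'r': 125.1, 'ang': 1.076, 'ftan': -8.4, 'frad': 6.7}
[-0.22, 0, 0.12, 0, 0, 0], [-0.43, 0, 0.24, 0, 0, 0], [-0.65, 0, 0.37, 0, 0, 0], [-0.86, 0, 0.51, 0, 0, 0], [-1.06, 0, 0.64, 0, 0, 0],
```

>>> {"name": "arm_command", "arguments": {"plan": [[[-0.08,0,0.04,0,0,0],[-0.16,0,0.09,0,0,0],[-0.16,0,0.09,0,0,0]]]}}

```text
t: 8.28
tool_pos: [0.6105, -0.1179, 0.3218]
tool_rot: [-0.502, 3.098, -0.001]
contact_force: [-2.3, -0.1, 8.5]
opening: 0.0173
grip_force: 30.5
```

```bash
python3 -c "
from h import *
print(st()['t'],st()['contact_force'],polar())"
```

```text
8.2833 [-2.2892, -0.1239, 8.5086] {'x': 61.3, 'z': 109.1, 'r': 125.2, 'ang': 1.059, 'ftan': -6.1, 'frad': 6.3}
```

>>> {"name": "arm_command", "arguments": {"plan": [[[-0.08,0,0.04,0,0,0],[-0.16,0,0.09,0,0,0],[-0.16,0,0.09,0,0,0]]]}}

```text
t: 8.53
tool_pos: [0.6121, -0.1174, 0.3209]
tool_rot: [-0.502, 3.097, -0.001]
contact_force: [-3.5, 0.8, 8.6]
opening: 0.0173
grip_force: 30.4
```

```bash
python3 -c "
from h import *
print(st()['t'],st()['contact_force'],polar())"
```

```text
8.5333 [-3.5072, 0.8125, 8.567] {'x': 63.0, 'z': 108.2, 'r': 125.2, 'ang': 1.044, 'ftan': -7.0, 'frad': 5.9}
```

>>> {"name": "arm_command", "arguments": {"plan": [[[-0.08,0,0.05,0,0,0],[-0.08,0,0.05,0,0,0],[-0.08,0,0.05,0,0,0]]]}}

```text
t: 8.78
tool_pos: [0.613, -0.1171, 0.3203]
tool_rot: [-0.502, 3.097, -0.001]
contact_force: [-1.7, 0.5, 8.8]
opening: 0.0174
grip_force: 30.4
```

```bash
python3 -c "
from h import *
print(st()['t'],st()['contact_force'],polar())"
```

```text
8.7833 [-1.7391, 0.4784, 8.8021] {'x': 64.0, 'z': 107.6, 'r': 125.2, 'ang': 1.034, 'ftan': -5.8, 'frad': 6.8}
```

>>> {"name": "arm_command", "arguments": {"plan": [[[-0.1,0,0.06,0,0,0],[-0.1,0,0.06,0,0,0],[-0.1,0,0.06,0,0,0]]]}}

```text
t: 9.03
tool_pos: [0.614, -0.1167, 0.3197]
tool_rot: [-0.502, 3.097, -0.001]
contact_force: [-1.1, 0.8, 8.0]
opening: 0.0174
grip_force: 30.4
```

```bash
python3 -c "
from h import *
print(st()['t'],st()['contact_force'],polar())"
```

```text
9.0333 [-1.0793, 0.8076, 8.041] {'x': 65.1, 'z': 107.0, 'r': 125.3, 'ang': 1.024, 'ftan': -4.8, 'frad': 6.5}
```

>>> {"name": "arm_command", "arguments": {"plan": [[[-0.1,0,0.06,0,0,0],[-0.1,0,0.06,0,0,0],[-0.1,0,0.06,0,0,0]]]}}

```text
t: 9.28
tool_pos: [0.615, -0.1164, 0.3191]
tool_rot: [-0.502, 3.096, -0.001]
contact_force: [-1.4, 1.5, 8.5]
opening: 0.0173
grip_force: 30.3
```

```bash
python3 -c "
from h import *
print(st()['t'],st()['contact_force'],polar())"
```

```text
9.2833 [-1.4117, 1.4535, 8.4985] {'x': 66.2, 'z': 106.4, 'r': 125.3, 'ang': 1.014, 'ftan': -5.2, 'frad': 6.7}
```

>>> {"name": "arm_command", "arguments": {"plan": [[[-0.1,0,0.07,0,0,0],[-0.1,0,0.07,0,0,0],[-0.1,0,0.07,0,0,0]]]}}

```text
t: 9.53
tool_pos: [0.616, -0.116, 0.3184]
tool_rot: [-0.502, 3.096, -0.001]
contact_force: [-1.2, 1.0, 7.6]
opening: 0.0173
grip_force: 30.3
```

```bash
python3 -c "
from h import *
print(st()['t'],st()['contact_force'],polar())"
```

```text
9.5333 [-1.1647, 1.0037, 7.5975] {'x': 67.3, 'z': 105.7, 'r': 125.3, 'ang': 1.004, 'ftan': -4.7, 'frad': 6.0}
```

>>> {"name": "arm_command", "arguments": {"plan": [[[-0.1,0,0.07,0,0,0],[-0.1,0,0.07,0,0,0],[-0.1,0,0.07,0,0,0]]]}}

```text
t: 9.78
tool_pos: [0.617, -0.1157, 0.3177]
tool_rot: [-0.502, 3.095, -0.001]
contact_force: [-1.1, 1.5, 7.3]
opening: 0.0173
grip_force: 30.3
```

```bash
python3 -c "
from h import *
print(st()['t'],st()['contact_force'],polar())"
```

```text
9.7833 [-1.1031, 1.4899, 7.3061] {'x': 68.5, 'z': 105.0, 'r': 125.3, 'ang': 0.992, 'ftan': -4.5, 'frad': 5.8}
```

>>> {"name": "arm_command", "arguments": {"plan": [[[-0.1,0,0.07,0,0,0],[-0.1,0,0.07,0,0,0],[-0.1,0,0.07,0,0,0]]]}}

```text
t: 10.03
tool_pos: [0.6181, -0.1153, 0.3169]
tool_rot: [-0.502, 3.095, -0.001]
contact_force: [1.4, 1.7, 6.8]
opening: 0.0173
grip_force: 30.3
```

```bash
python3 -c "
from h import *
print(st()['t'],st()['contact_force'],polar())"
```

```text
10.0333 [1.35, 1.7058, 6.7564] {'x': 69.8, 'z': 104.2, 'r': 125.4, 'ang': 0.981, 'ftan': -2.3, 'frad': 6.6}
```

>>> {"name": "arm_command", "arguments": {"plan": [[[-0.1,0,0.07,0,0,0],[-0.1,0,0.07,0,0,0],[-0.1,0,0.07,0,0,0]]]}}

```text
t: 10.28
tool_pos: [0.619, -0.115, 0.3164]
tool_rot: [-0.502, 3.095, -0.001]
contact_force: [-1.1, 1.0, 8.2]
opening: 0.0168
grip_force: 30.5
```

```bash
python3 -c "
from h import *
print(st()['t'],st()['contact_force'],polar())"
```

```text
10.2833 [-1.1327, 0.9655, 8.1693] {'x': 70.6, 'z': 103.7, 'r': 125.4, 'ang': 0.973, 'ftan': -5.2, 'frad': 6.3}
```

>>> {"name": "arm_command", "arguments": {"plan": [[[-0.06,0,0.04,0,0,0],[-0.06,0,0.04,0,0,0],[-0.06,0,0.04,0,0,0]]]}}

```text
t: 10.53
tool_pos: [0.6193, -0.1149, 0.3163]
tool_rot: [-0.502, 3.097, -0.001]
contact_force: [-2.8, 1.5, 9.3]
opening: 0.0172
grip_force: 30.6
```

```bash
python3 -c "
from h import *
print(st()['t'],st()['contact_force'],polar())"
```

```text
10.5333 [-2.7935, 1.5146, 9.2812] {'x': 70.7, 'z': 103.6, 'r': 125.4, 'ang': 0.971, 'ftan': -7.0, 'frad': 6.4}
```

>>> {"name": "arm_command", "arguments": {"plan": [[[0,0,0,0,0,0],[0,0,0,0,0,0],[0,0,0,0,0,0],[0,0,0,0,0,0],[0,0,0,0,0,0],[0,0,0,0,0,0]]], "gripper": -0.2}}

```text
t: 11.03
tool_pos: [0.6181, -0.1152, 0.3134]
tool_rot: [0.502, -3.101, -0.001]
contact_force: [-0.8, 0.1, -1.0]
opening: 0.051
grip_force: 0.0
```

>>> {"name": "arm_command", "arguments": {"plan": [[[0,0,-1,0,0,0],[0,0,-3,0,0,0],[0,0,-6,0,0,0],[0,0,-9,0,0,0],[0,0,-10,0,0,0],[0,0,-10,0,0,0],[0,0,-10,0,0,0]]]}}

```text
t: 11.62
tool_pos: [0.6181, -0.1152, 0.4144]
tool_rot: [-0.502, 3.1, -0.001]
contact_force: [-0.5, -0.0, -0.9]
opening: 0.0513
grip_force: 0.0
```

Run:
```python
from h import *
print(st())
im,P=cloud('side');cv2.imwrite('pics/s2.png',im)
rel=P-H; x=rel@mx; y=rel@np.array([-mx[1],mx[0],0]); m=(abs(y)<.06)&(rel[...,2]>.1)&(rel[...,2]<.14)&(abs(x)<.09)
print(m.sum(), np.nanmedian(x[m]), np.nanmax(rel[...,2][m]))
# path to the vial: above
print(goal([.503,.127,.22],rotd(198.3)))
```

```text
{'t': 11.6167, 'q': [-0.3026, 0.0557, 1.5937, 0.0, 1.4909, -2.1946], 'tool_pos': [0.6181, -0.1152, 0.4144], 'tool_rot': [-0.5021, 3.0999, -0.0009], 'contact_force': [-0.5479, -0.01, -0.8782], 'opening': 0.0513, 'grip_force': 0.0}
527 0.02890236593405739 0.12855100687257814
[3.247, 26.599, 3.814, 0.001, -0.001, 0.002]
```

View pics/s2.png

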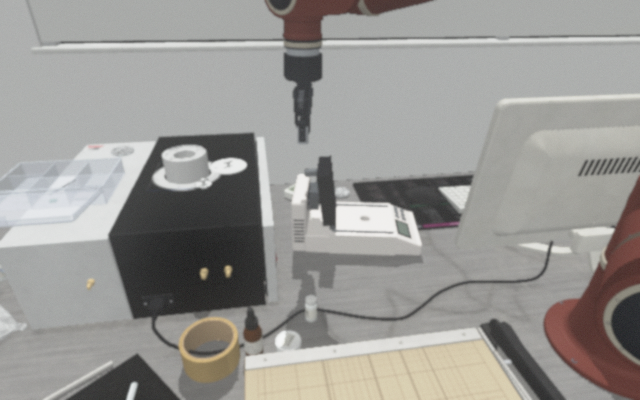

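The cover stays open by itself, and the well is visible at (366,218). Next, a wrist look at the well and then the vial.

>>> {"name": "arm_command", "arguments": {"plan": [[[4,0,0,0,0,0],[8,0,0,0,0,0],[11,0,0,0,0,0],[11,0,0,0,0,0],[11,0,0,0,0,0],[11,0,0,0,0,0]]]}}

```text
t: 12.17
tool_pos: [0.5138, -0.1499, 0.4123]
tool_rot: [0.502, -3.1, -0.002]
contact_force: [0.7, -0.5, -0.5]
opening: 0.0514
grip_force: 0.0
```

Run:
```python
from h import *
pose=calibration('wrist')['pose'];im,d=get_image('wrist');np.savez('w2',im=im,d=d,pose=pose);P=wcloud(d,pose)
# deck region around expected well
W=np.array([.4843,-.1593]);m=(np.hypot(P[...,0]-W[0],P[...,1]-W[1])<.03)&np.isfinite(P[...,2])
v,u=np.where(m);print(v.min(),v.max(),u.min(),u.max(),np.nanpercentile(P[m][:,2],[2,20,50,90]))
cr=cv2.resize(im[v.min()-15:v.max()+15,u.min()-15:u.max()+15],None,fx=6,fy=6,interpolation=2);cv2.imwrite('pics/w2.png',cr);print(cr.shape)
g=im.astype(int).mean(-1)
for lim in(.048,.045,.04):
    k=m&(P[...,2]<lim);q=P[k]
    if len(q)>5:
        print(lim,len(q),q.mean(0),np.nanmin(q,0),np.nanmax(q,0))
np.savetxt('g.txt',g[v.min():v.max():2,u.min():u.max():2],fmt='%d')
print(st()['tool_pos'],goal([.503,.127,.22],rotd(198.3)))
```

```text
123 399 223 420 [0.03797058 0.31106428 0.32287616 0.33691272]
(1752, 1362, 3)
0.048 330 [ 0.48635988 -0.15887836  0.02885   ] [ 0.47527628 -0.17103546  0.02454944] [ 0.49574251 -0.14814777  0.04700599]
0.045 324 [ 0.48621319 -0.15890184  0.02852851] [ 0.47527628 -0.17103546  0.02454944] [ 0.49574251 -0.14814777  0.04471394]
0.04 308 [ 0.48594507 -0.15899377  0.02778663] [ 0.47527628 -0.17103546  0.02454944] [ 0.49574251 -0.14814777  0.03950844]
[0.5142, -0.1498, 0.4127] [-7.69, 26.609, 3.828, 0.001, -0.001, 0.002]
```

View pics/w2.png

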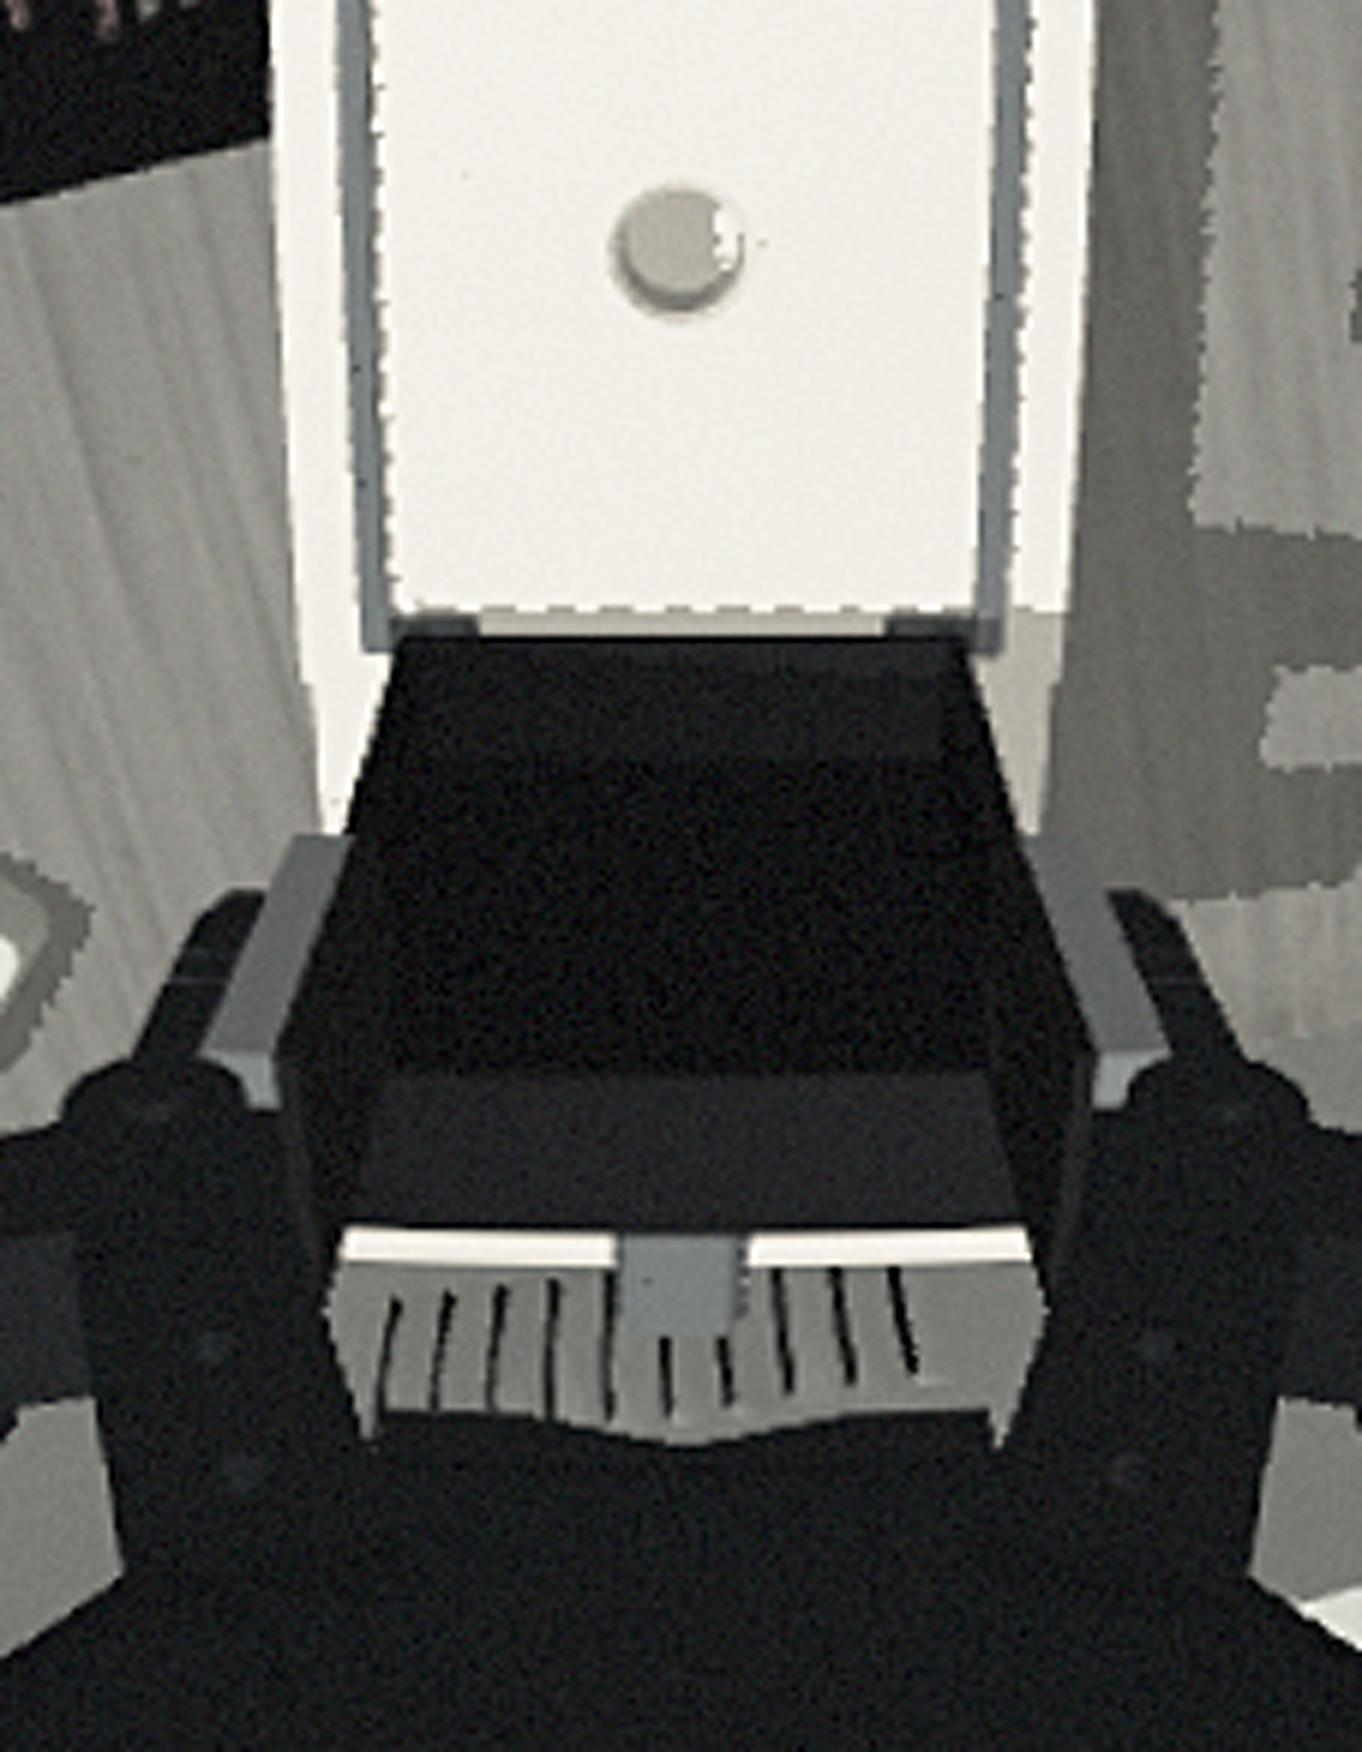

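The crop shows the empty well with rim columns 612–748 and rows 185–322, which puts its centre at full-image (321.3,150.2). The cover is held on its stops behind it. I'll now view the vial from the same relative geometry.

>>> {"name": "arm_command", "arguments": {"plan": [[[-1.6,4,0,0,0,0],[-3.2,8,0,0,0,0],[-4.8,12,0,0,0,0],[-6.4,16,0,0,0,0],[-8,20,0,0,0,0],[-9.6,24,0,0,0,0],[-10.7,26.6,0,0,0,0],[-10.7,26.6,0,0,0,0],[-10.7,26.6,0,0,0,0],[-10.7,26.6,0,0,0,0]]]}}

```text
t: 13.05
tool_pos: [0.5317, 0.1367, 0.4133]
tool_rot: [0.504, -3.1, 0.001]
contact_force: [0.2, 0.2, -0.1]
opening: 0.0512
grip_force: 0.0
```

```bash
cat >> h.py <<'E'
def wplane(uv,z,pose):
    c=calibration('wrist'); uv=np.atleast_2d(uv).astype(float); x=(uv[:,0]-c['cx'])/c['fx'];y=(uv[:,1]-c['cy'])/c['fy'];r=np.hypot(x,y)+1e-9;k=np.tan(r)/r
    d=np.stack([x*k,-y*k,-np.ones(len(x))],-1)@pose[:3,:3].T;o=pose[:3,3];return (o+d*((z-o[2])/d[:,2])[:,None])[:,:2]
E
python3 - <<'E'
from h import *
f=np.load('w2.npz');im=f['im'];g=im.astype(int).mean(-1)
m=np.zeros((400,640),np.uint8);m[132:168,300:342]=g[132:168,300:342]<215
k,l,s,_=cv2.connectedComponentsWithStats(m);i=1+s[1:,4].argmax();hull=cv2.convexHull(np.argwhere(l==i)[:,::-1].astype(np.float32).reshape(-1,1,2)).reshape(-1,2)
q=wplane(hull,.052,f['pose']).astype(np.float32)*1000;print('well',cv2.minEnclosingCircle(q),cv2.fitEllipse(q.reshape(-1,1,2)))
print('picked',wplane([321.3,150.2],.052,f['pose']))
pose=calibration('wrist')['pose'];im,d=get_image('wrist');np.savez('w3',im=im,d=d,pose=pose);P=wcloud(d,pose)
m=(np.hypot(P[...,0]-.503,P[...,1]-.127)<.025)&(P[...,2]>.042)&(P[...,2]<.056);uv=np.argwhere(m)[:,::-1]
q=wplane(uv,.048,pose).astype(np.float32)*1000;print('vial cap',len(q),cv2.minEnclosingCircle(q),np.median(P[m],0),uv.mean(0))
m=(P[...,2]>.15)&(P[...,2]<.26)&(P[...,0]>.5)&(P[...,1]>-.05)&(P[...,1]<.3)&(d>.2);F=P[m]
print('furnace',len(F)); n=np.array([.866,.5]); 
if len(F): print(np.percentile((F[:,:2]-[.503,.127])@n,[0,.5,2,10]),np.percentile(F[:,2],[5,95]),F[((F[:,:2]-[.503,.127])@n).argmin()])
h,w=im.shape[:2];cv2.imwrite('pics/w3.png',im);print(st()['tool_pos'])
E
```

```text
well ((484.6127014160156, -160.46255493164062), 12.538407325744629) ((484.490966796875, -160.5777130126953), (24.14192008972168, 24.695127487182617), 132.6891632080078)
picked [[ 0.48447853 -0.15935565]]
vial cap 261 ((503.1812438964844, 128.67034912109375), 10.544842720031738) [0.5028245  0.12908689 0.04816995] [323.39846743 150.40229885]
furnace 11754
[0.05700045 0.05757249 0.05780523 0.05831074] [0.15573423 0.19482654] [0.62187933 0.0351019  0.15800179]
[0.5317, 0.136, 0.4134]
```

View pics/w3.png

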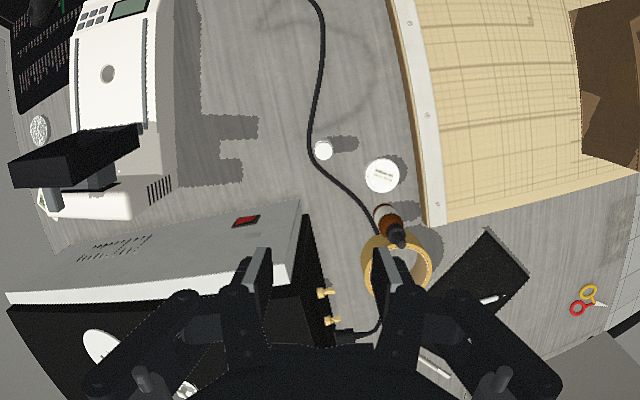

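The wrist view shows the vial at (323,150), the tin at (382,176), the dropper at (390,225), and the furnace front clear of the vial by 57 mm.

Run:
```python
from h import *
print(goal([.5031,.1288,.0465],rotd(198.3)))
```

```text
[2.922, 0.228, 21.223, -0.0, -0.001, 0.002]
```

>>> {"name": "arm_command", "arguments": {"plan": [[[2.9,0.2,3,0,0,0],[2.9,0.2,6,0,0,0],[2.9,0.2,9,0,0,0],[2.9,0.2,12,0,0,0],[2.9,0.2,15,0,0,0],[2.9,0.2,17.5,0,0,0],[2.9,0.2,19.5,0,0,0],[2.9,0.2,20.5,0,0,0],[2.9,0.2,21.2,0,0,0],[2.9,0.2,21.2,0,0,0],[2.9,0.2,21.2,0,0,0],[2.9,0.2,21.2,0,0,0]]]}}

```text
t: 14.1
tool_pos: [0.5041, 0.1288, 0.2035]
tool_rot: [-0.501, 3.098, -0.0]
contact_force: [-0.3, -0.3, -0.4]
opening: 0.0511
grip_force: 0.0
```

Run:
```python
from h import *
print(st(),grasp())
pose=calibration('wrist')['pose'];im,d=get_image('wrist');np.savez('w4',im=im,d=d,pose=pose);P=wcloud(d,pose)
g=im.astype(int).mean(-1);uv=wplane  # cap top
m=(np.hypot(P[...,0]-.503,P[...,1]-.1288)<.02)&(P[...,2]>.044)&(P[...,2]<.053)&(g>120);u=np.argwhere(m)[:,::-1]
print(len(u)); print(cv2.minEnclosingCircle((P[m][:,:2]*1000).astype(np.float32)),np.median(P[m],0)) if len(u) else 0
```

```text
{'t': 14.1, 'q': [0.1071, 0.0219, 2.0052, -0.0, 1.1115, -1.7845], 'tool_pos': [0.5041, 0.1288, 0.2035], 'tool_rot': [-0.5013, 3.0983, -0.0003], 'contact_force': [-0.2963, -0.252, -0.4412], 'opening': 0.0511, 'grip_force': 0.0} [0.50457288 0.12888267 0.04884596]
1263
((503.20465087890625, 129.07974243164062), 10.088750839233398) [0.50211176 0.12886755 0.04811459]
```

>>> {"name": "arm_command", "arguments": {"plan": [[[0,0,0,0,0,0],[0,0,0,0,0,0],[0,0,0,0,0,0],[0,0,0,0,0,0],[0,0,0,0,0,0],[0,0,0,0,0,0],[0,0,0,0,0,0]]], "gripper": 1, "force": 25}}

```text
t: 14.73
tool_pos: [0.5036, 0.1291, 0.2027]
tool_rot: [-0.502, 3.1, 0.0]
contact_force: [-1.5, -0.2, 5.7]
opening: 0.0193
grip_force: 24.5
```

Run:
```python
from h import *
print(st(),grasp())
```

```text
{'t': 14.7333, 'q': [0.1077, 0.0227, 2.0061, 0.0001, 1.1116, -1.7845], 'tool_pos': [0.5036, 0.1291, 0.2027], 'tool_rot': [-0.5023, 3.0999, 0.0], 'contact_force': [-1.456, -0.2248, 5.7013], 'opening': 0.0193, 'grip_force': 24.5448} [0.5038005  0.12909562 0.04800832]
```

>>> {"name": "arm_command", "arguments": {"plan": [[[0,0,-1,0,0,0],[0,0,-3,0,0,0],[0,0,-6,0,0,0],[0,0,-9,0,0,0],[0,0,-12,0,0,0],[0,0,-14,0,0,0],[0,0,-14,0,0,0],[0,0,-14,0,0,0]]]}}

```text
t: 15.4
tool_pos: [0.5033, 0.129, 0.3433]
tool_rot: [-0.502, 3.098, -0.0]
contact_force: [-1.0, -0.7, -0.2]
opening: 0.0194
grip_force: 24.5
```

Run:
```python
from h import *
print(st()['opening'],st()['contact_force'],grasp(),goal([.4853,-.1594,.18],rotd(198.3)))
```

```text
0.0194 [-0.976, -0.7385, -0.1724] [0.50377168 0.12905351 0.18858825] [10.819, -26.795, 0.845, -0.001, 0.003, 0.002]
```

>>> {"name": "arm_command", "arguments": {"plan": [[[0.8,-2,0,0,0,0],[2,-5,0,0,0,0],[3.4,-8.5,0,0,0,0],[4.8,-12,0,0,0,0],[6.2,-15.5,0,0,0,0],[7.6,-19,0,0,0,0],[9,-22.3,0,0,0,0],[10,-24.8,0,0,0,0],[10.8,-26.8,0,0,0,0],[10.8,-26.8,0,0,0,0],[10.8,-26.8,0,0,0,0],[10.8,-26.8,0,0,0,0]]]}}

```text
t: 16.4
tool_pos: [0.4849, -0.1589, 0.3401]
tool_rot: [0.502, -3.099, -0.004]
contact_force: [-1.8, 1.2, 0.4]
opening: 0.0194
grip_force: 24.6
```

Run:
```python
from h import *
print(st(),grasp());pose=calibration('wrist')['pose'];im,d=get_image('wrist');P=wcloud(d,pose);g=grasp()
m=(np.hypot(P[...,0]-g[0],P[...,1]-g[1])<.02)&(abs(P[...,2]-g[2])<.015);q=P[m]
print(len(q),cv2.minEnclosingCircle((q[:,:2]*1000).astype(np.float32)),np.median(q,0))
# well rim seen past the vial
v,u=np.where(m);cv2.imwrite('pics/w5.png',cv2.resize(im[90:330,200:440],None,fx=2.4,fy=2.4))
print(goal([.4853,-.1594,.14],rotd(198.3)))
```

```text
{'t': 16.4, 'q': [-0.4626, -0.1764, 1.9414, 0.0004, 1.3798, -2.3547], 'tool_pos': [0.4849, -0.1589, 0.3401], 'tool_rot': [0.502, -3.0988, -0.0035], 'contact_force': [-1.8445, 1.1781, 0.4191], 'opening': 0.0194, 'grip_force': 24.5606} [ 0.48445712 -0.15857346  0.18536957]
3108 ((479.7019348144531, -160.0457763671875), 18.707366943359375) [ 0.47819418 -0.15941173  0.1853554 ]
[-0.004, -0.101, 4.575, 0.002, -0.002, 0.003]
```

View pics/w5.png

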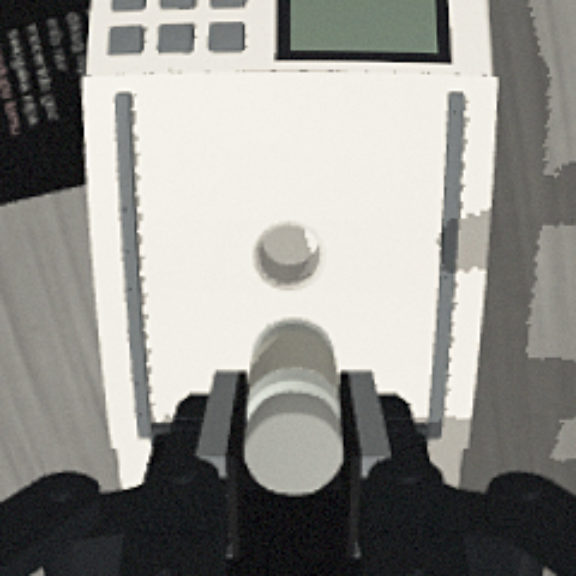

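The crop shows the vial upright between the pads, with the cap centre at crop (293,447), and the well at crop (287,255).

Run:
```python
from h import *
pose=calibration('wrist')['pose'];my=np.array([-mx[1],mx[0]])
a=wplane([322.1,276.3],.1858,pose)[0];b=wplane([319.6,196.5],.052,pose)[0]
print(a,b,(a-b)@my*1e3,(a-b)@mx[:2]*1e3,grasp(),goal([.4853,-.1594,.112],rotd(198.3)))
```

```text
[ 0.48298786 -0.15842288] [ 0.48484251 -0.15975662] 1.8486307207458907 -1.3420716195275697 [ 0.48471266 -0.15829634  0.18575439] [-0.008, -0.107, 7.375, 0.002, -0.002, 0.003]
```

>>> {"name": "arm_command", "arguments": {"plan": [[[-0.05,-0.13,1.5,0,0,0],[-0.05,-0.13,3.5,0,0,0],[-0.05,-0.13,5.5,0,0,0],[-0.05,-0.13,7,0,0,0],[-0.05,-0.13,7.4,0,0,0],[-0.05,-0.13,7.4,0,0,0],[-0.05,-0.13,7.4,0,0,0],[-0.05,-0.13,7.4,0,0,0]]]}}

```text
t: 17.12
tool_pos: [0.4868, -0.1603, 0.2692]
tool_rot: [-0.503, 3.099, -0.002]
contact_force: [-0.3, 0.3, 0.2]
opening: 0.0192
grip_force: 24.6
```

Run:
```python
from h import *
print(grasp(),st()['contact_force']);pose=calibration('wrist')['pose'];im,d=get_image('wrist');P=wcloud(d,pose);g=grasp();gr=im.astype(int).mean(-1)
my=np.array([-mx[1],mx[0]]);xy=P[...,:2]-[.4848,-.1598];X=xy@mx[:2];Y=xy@my
# vial body/cap: points above deck near axis
for lo,hi,n in((.075,.10,'glass'),(.1,.111,'cap side'),(.111,.118,'cap top')):
    m=(abs(X)<.016)&(abs(Y)<.013)&(P[...,2]>lo)&(P[...,2]<hi)&(gr>90)
    if m.sum(): print(n,m.sum(),'Y',np.percentile(Y[m],[2,50,98])*1e3,'X',np.percentile(X[m],[2,50,98])*1e3)
m=(abs(X)<.03)&(abs(Y)<.016)&(P[...,2]<.049);print('well pts',m.sum(),'Y',np.percentile(Y[m],[1,99])*1e3,'X',np.percentile(X[m],[1,99])*1e3) if m.sum() else print('well hidden')
cv2.imwrite('pics/w6.png',cv2.resize(im[130:330,220:420],None,fx=3,fy=3))
```

```text
[ 0.48708947 -0.16050434  0.1145142 ] [-0.252, 0.2575, 0.1879]
glass 709 Y [-10.80557318  -1.06360051   8.90826585] X [-9.11460016 -7.50134508 -1.73538441]
cap side 516 Y [-10.47520058  -0.06287998  12.42554299] X [-9.70377532 -6.71143809  0.40153289]
cap top 1295 Y [-9.86039743 -0.96597207 11.43814133] X [-9.37669839  0.23291481  9.91994303]
well pts 474 Y [-10.42394332  11.74237438] X [-3.07009551  8.80527837]
```

View pics/w6.png

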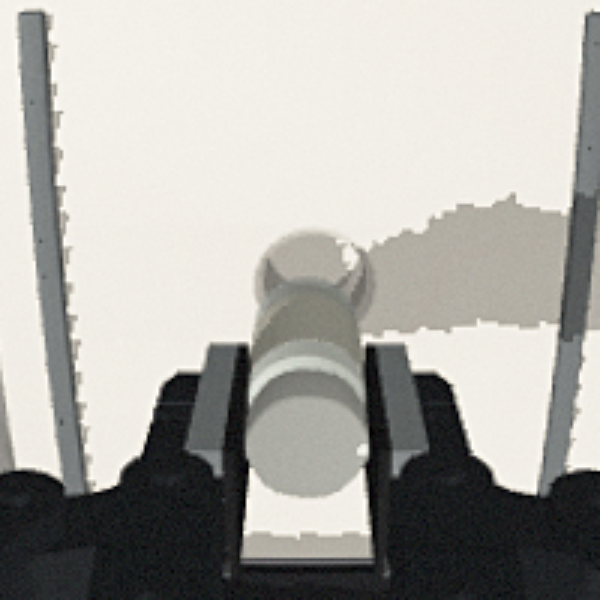

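The crop shows the vial foot just above the well, with the vial about 2 px left of the well centre. I'll correct by about +1.4 mm in tool y and descend slowly.

>>> {"name": "arm_command", "arguments": {"plan": [[[0.05,0.14,0,0,0,0],[0.05,0.14,0.4,0,0,0],[0.05,0.14,0.8,0,0,0],[0.05,0.14,1.1,0,0,0],[0.05,0.14,1.35,0,0,0],[0.05,0.14,1.6,0,0,0],[0.05,0.14,1.75,0,0,0],[0.05,0.14,1.75,0,0,0]]]}}

```text
t: 17.83
tool_pos: [0.4851, -0.1593, 0.2497]
tool_rot: [0.502, -3.1, -0.001]
contact_force: [0.4, -0.5, -1.4]
opening: 0.0196
grip_force: 24.6
```

Run:
```python
from h import *
print(grasp(),st()['contact_force'],st()['opening'])
```

```text
[ 0.48495389 -0.15922665  0.09504816] [0.3837, -0.5367, -1.4079] 0.0196
```

>>> {"name": "arm_command", "arguments": {"plan": [[[0,0,0.2,0,0,0],[0,0,0.4,0,0,0],[0,0,0.6,0,0,0],[0,0,0.8,0,0,0],[0,0,0.8,0,0,0]]]}}

```text
t: 18.25
tool_pos: [0.4851, -0.1593, 0.2418]
tool_rot: [0.502, -3.101, -0.001]
contact_force: [-0.6, -0.0, -1.0]
opening: 0.0198
grip_force: 24.6
```

Run:
```python
from h import *
print(grasp(),st()['contact_force'],st()['opening'])
```

```text
[ 0.48501583 -0.15924399  0.08708552] [-0.6321, -0.002, -1.0355] 0.0198
```

>>> {"name": "arm_command", "arguments": {"plan": [[[0,0,0.2,0,0,0],[0,0,0.4,0,0,0],[0,0,0.6,0,0,0],[0,0,0.8,0,0,0],[0,0,0.95,0,0,0],[0,0,0.95,0,0,0]]]}}

```text
t: 18.75
tool_pos: [0.4851, -0.1593, 0.2323]
tool_rot: [0.502, -3.101, -0.0]
contact_force: [-0.6, 0.7, 0.1]
opening: 0.0194
grip_force: 24.5
```

Run:
```python
from h import *
print(grasp(),st()['contact_force'],st()['opening'])
```

```text
[ 0.4850641  -0.15928487  0.07763215] [-0.6261, 0.6736, 0.143] 0.0194
```

>>> {"name": "arm_command", "arguments": {"plan": [[[0,0,0.08,0,0,0],[0,0,0.16,0,0,0],[0,0,0.24,0,0,0],[0,0,0.24,0,0,0]]]}}

```text
t: 19.08
tool_pos: [0.4852, -0.1594, 0.2303]
tool_rot: [0.502, -3.101, 0.0]
contact_force: [-2.6, -1.2, 0.6]
opening: 0.0198
grip_force: 24.6
```

Run:
```python
from h import *
print(grasp(),st()['contact_force'],st()['opening'])
```

```text
[ 0.48518763 -0.15940053  0.07563435] [-2.5842, -1.1819, 0.6305] 0.0198
```

>>> {"name": "arm_command", "arguments": {"plan": [[[0,0,0.06,0,0,0],[0,0,0.12,0,0,0],[0,0,0.12,0,0,0]]]}}

```text
t: 19.33
tool_pos: [0.4852, -0.1594, 0.2292]
tool_rot: [0.502, -3.101, 0.0]
contact_force: [-2.9, -1.1, 2.0]
opening: 0.0195
grip_force: 24.7
```

Run:
```python
from h import *
print(grasp(),st()['contact_force'],st()['opening'])
```

```text
[ 0.48517008 -0.1594322   0.07449271] [-2.894, -1.0697, 2.025] 0.0195
```

>>> {"name": "arm_command", "arguments": {"plan": [[[0,0,0.06,0,0,0],[0,0,0.1,0,0,0],[0,0,0.1,0,0,0]]]}}

```text
t: 19.58
tool_pos: [0.4854, -0.1594, 0.2291]
tool_rot: [0.503, -3.1, -0.0]
contact_force: [-4.7, 0.0, 7.3]
opening: 0.0194
grip_force: 25.2
```

Run:
```python
from h import *
print(grasp(),st()['contact_force'],st()['opening'])
```

```text
[ 0.48528201 -0.15945884  0.0744209 ] [-4.652, 0.022, 7.2789] 0.0194
```

>>> {"name": "arm_command", "arguments": {"plan": [[[0,0,0,0,0,0],[0,0,0,0,0,0],[0,0,0,0,0,0],[0,0,0,0,0,0],[0,0,0,0,0,0],[0,0,0,0,0,0]]], "gripper": -0.2}}

```text
t: 20.08
tool_pos: [0.4853, -0.1593, 0.2281]
tool_rot: [-0.502, 3.101, 0.0]
contact_force: [0.7, 0.4, 1.1]
opening: 0.0513
grip_force: 0.0
```

>>> {"name": "arm_command", "arguments": {"plan": [[[0,0,-1,0,0,0],[0,0,-3,0,0,0],[0,0,-6,0,0,0],[0,0,-10,0,0,0],[0,0,-14,0,0,0],[0,0,-17,0,0,0],[0,0,-17,0,0,0],[0,0,-17,0,0,0]]]}}

```text
t: 20.75
tool_pos: [0.4856, -0.1595, 0.402]
tool_rot: [-0.502, 3.096, -0.006]
contact_force: [0.4, -0.8, -0.0]
opening: 0.0512
grip_force: 0.0
```

Run:
```python
from h import *
print(grasp(),st()['t'],st()['contact_force'],st()['opening']);pose=calibration('wrist')['pose'];im,d=get_image('wrist');P=wcloud(d,pose);gr=im.astype(int).mean(-1)
m=(np.hypot(P[...,0]-.485,P[...,1]+.1597)<.018)&(P[...,2]>.062)&(P[...,2]<.09)
print(m.sum(),np.percentile(P[m][:,2],[5,50,95]),cv2.minEnclosingCircle((P[m&(P[...,2]>.07)][:,:2]*1000).astype(np.float32)))
# regrip point of tab: earlier stop pose of grasp
print(goal([.6193-.0002,-.1149,.1615+.05],rotd(198.3)))
a=.971;print('stop grasp pt',H+mx*.0707+[0,0,.1036])
```

```text
[ 0.48654573 -0.15997032  0.24727196] 20.75 [0.418, -0.8038, -0.0315] 0.0512
351 [0.06353897 0.07445416 0.07568902] ((484.0935974121094, -159.2088165283203), 10.221785545349121)
[-14.102, -0.012, 3.328, -0.001, 0.001, 0.002]
stop grasp pt [ 0.61982438 -0.11440073  0.1616    ]
```

>>> {"name": "arm_command", "arguments": {"plan": [[[-4,0,0,0,0,0],[-8,0,0,0,0,0],[-12,0,0,0,0,0],[-14,0,0,0,0,0],[-14,0,0,0,0,0],[-14,0,0,0,0,0],[-14,0,0,0,0,0],[-14,0,0,0,0,0]]]}}

```text
t: 21.47
tool_pos: [0.6172, -0.1155, 0.3971]
tool_rot: [0.501, -3.099, -0.001]
contact_force: [0.3, 0.6, 0.6]
opening: 0.0514
grip_force: 0.0
```

Run:
```python
from h import *
print(goal([.6185,-.1151,.161],rotd(198.3)),grasp())
```

```text
[-0.15, -0.016, 8.141, 0.001, -0.002, 0.001] [ 0.6168752  -0.11538421  0.24241687]
```

>>> {"name": "arm_command", "arguments": {"plan": [[[-0.1,0,3,0,0,0],[-0.1,0,6,0,0,0],[-0.1,0,7.5,0,0,0],[-0.1,0,8,0,0,0],[-0.1,0,8,0,0,0],[-0.1,0,8,0,0,0]]]}}

```text
t: 21.97
tool_pos: [0.6191, -0.1151, 0.3194]
tool_rot: [-0.502, 3.1, -0.001]
contact_force: [0.3, -1.0, 0.9]
opening: 0.0514
grip_force: 0.0
```

>>> {"name": "arm_command", "arguments": {"plan": [[[0,0,0,0,0,0],[0,0,0,0,0,0],[0,0,0,0,0,0],[0,0,0,0,0,0],[0,0,0,0,0,0],[0,0,0,0,0,0]]], "gripper": 1, "force": 30}}

```text
t: 22.47
tool_pos: [0.6196, -0.1148, 0.3201]
tool_rot: [-0.502, 3.099, -0.002]
contact_force: [-0.1, 0.7, 5.1]
opening: 0.0172
grip_force: 29.4
```

Run:
```python
from h import *
print(st()['t'],st()['contact_force'],st()['opening'],polar());p=polar()
arc(p['ang'],.1247,-np.arange(1,13)*.05)
```

```text
22.4667 [-0.1287, 0.6924, 5.0634] 0.0172 {'x': 70.7, 'z': 107.4, 'r': 128.6, 'ang': 0.988, 'ftan': -2.7, 'frad': 4.3}
[0.53, 0, -0.33, 0, 0, 0], [1.07, 0, -0.63, 0, 0, 0], [1.63, 0, -0.91, 0, 0, 0], [2.21, 0, -1.16, 0, 0, 0], [2.79, 0, -1.37, 0, 0, 0], [3.38, 0, -1.56, 0, 0, 0], [3.99, 0, -1.72, 0, 0, 0], [4.6, 0, -1.85, 0, 0, 0], [5.21, 0, -1.95, 0, 0, 0], [5.83, 0, -2.02, 0, 0, 0], [6.45, 0, -2.05, 0, 0, 0], [7.08, 0, -2.06, 0, 0, 0],
```

>>> {"name": "arm_command", "arguments": {"plan": [[[0.54,0,-0.34,0,0,0],[1.1,0,-0.65,0,0,0],[1.68,0,-0.93,0,0,0],[2.27,0,-1.19,0,0,0],[2.87,0,-1.41,0,0,0],[3.48,0,-1.61,0,0,0],[4.1,0,-1.77,0,0,0],[4.73,0,-1.9,0,0,0],[5.36,0,-2,0,0,0],[6,0,-2.08,0,0,0],[6.64,0,-2.11,0,0,0],[7.28,0,-2.12,0,0,0]]]}}

```text
t: 23.47
tool_pos: [0.5491, -0.1382, 0.3386]
tool_rot: [0.502, -3.1, 0.0]
contact_force: [3.3, -3.5, -3.8]
opening: 0.0171
grip_force: 31.2
```

>>> {"name": "arm_command", "arguments": {"plan": [[[0,0,0,0,0,0],[0,0,0,0,0,0],[0,0,0,0,0,0],[0,0,0,0,0,0],[0,0,0,0,0,0],[0,0,0,0,0,0]]], "gripper": -0.2}}

```text
t: 23.97
tool_pos: [0.5501, -0.1376, 0.3395]
tool_rot: [0.503, -3.101, -0.0]
contact_force: [0.5, -0.2, 0.1]
opening: 0.0513
grip_force: 0.0
```

>>> {"name": "arm_command", "arguments": {"plan": [[[0,0,-2,0,0,0],[0,0,-5,0,0,0],[0,0,-9,0,0,0],[0,0,-12,0,0,0],[0,0,-12,0,0,0],[0,0,-12,0,0,0],[0,0,-12,0,0,0],[0,0,-12,0,0,0],[0,0,-12,0,0,0],[0,0,-12,0,0,0],[0,0,-12,0,0,0],[0,0,-12,0,0,0]]]}}

```text
t: 24.97
tool_pos: [0.5499, -0.1378, 0.4587]
tool_rot: [0.502, -3.1, -0.001]
contact_force: [-0.1, -0.0, -0.1]
opening: 0.0512
grip_force: 0.0
```

>>> {"name": "arm_command", "arguments": {"plan": [[[0,0,0,0,0,0],[0,0,0,0,0,0],[0,0,0,0,0,0],[0,0,0,0,0,0],[0,0,0,0,0,0],[0,0,0,0,0,0],[0,0,0,0,0,0],[0,0,0,0,0,0],[0,0,0,0,0,0],[0,0,0,0,0,0],[0,0,0,0,0,0],[0,0,0,0,0,0]]]}}

```text
t: 25.97
tool_pos: [0.55, -0.1378, 0.4594]
tool_rot: [0.502, -3.101, -0.0]
contact_force: [-1.3, 0.5, 0.4]
opening: 0.051
grip_force: 0.0
```

Run:
```python
from h import *
print(st()['t'],st()['contact_force'])
my=np.array([-mx[1],mx[0]])
for n in('wrist','side'):
    if n=='wrist': pose=calibration('wrist')['pose'];im,d=get_image('wrist');P=wcloud(d,pose)
    else: im,P=cloud('side')
    g=im.astype(int).mean(-1);r=P-H;X=r@mx;Y=r[...,:2]@my
    for a,b in((-.03,-.01),(-.06,-.04),(-.1,-.08)):
        m=(X>a)&(X<b)&(abs(Y)<.04)&(P[...,2]>.03)&(P[...,2]<.3)&(g<80);print(n,a,m.sum(),np.percentile(P[m][:,2],[10,50,90]) if m.sum() else '')
    m=(abs(X+.114)<.02)&(abs(Y)<.015)&(P[...,2]>.1)&(P[...,2]<.13);print('tab top',m.sum(),np.median(P[m],0) if m.sum() else '')
```

```text
25.9667 [-1.2956, 0.5161, 0.3809]
wrist -0.03 1337 [0.08158764 0.08265053 0.08426781]
wrist -0.06 1094 [0.08147509 0.08253428 0.083479  ]
wrist -0.1 1291 [0.08135826 0.08235559 0.08340413]
tab top 259 [ 0.44465292 -0.17267497  0.1117421 ]
side -0.03 155 [0.08074609 0.08201156 0.08321284]
side -0.06 74 [0.08125313 0.08217563 0.08301848]
side -0.1 151 [0.08090138 0.08174881 0.08301602]
tab top 48 [ 0.44425834 -0.16565617  0.10898495]
```

The cover is flat again at 82 mm and the tab is back at its shut position. I'll wait a little longer for it to settle, then hand the job in.

>>> {"name": "arm_command", "arguments": {"plan": [[[0,0,0,0,0,0],[0,0,0,0,0,0],[0,0,0,0,0,0],[0,0,0,0,0,0],[0,0,0,0,0,0],[0,0,0,0,0,0],[0,0,0,0,0,0],[0,0,0,0,0,0],[0,0,0,0,0,0],[0,0,0,0,0,0],[0,0,0,0,0,0],[0,0,0,0,0,0]]]}}

```text
t: 27.07
tool_pos: [0.55, -0.1378, 0.4595]
tool_rot: [-0.502, 3.101, -0.0]
contact_force: [0.7, 0.5, 0.2]
opening: 0.0513
grip_force: 0.0
```

```bash
python3 -c "
from station import *
print(finish_job())"
```

```text
the job is handed in; nothing more can be done
None
```

I handed the job in at 27 s: the vial stands on the well floor, let go with the cover on its stops, and the cover, drawn off the catch, measures shut over it; no verdict was returned, and one picture I viewed (1362 × 1752) broke the 800 × 600 limit.

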